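Weigh out head-weight plugs for a club order

TASK

Fold the scale's clear cover back until it stands upright or beyond, then lift the top dish off the pile and stand it in the middle of the scale's platform, leaving the other dishes and the bench things alone; then use the scoop to tip every brass plug from the blue bin into that dish, never touching the plugs with the fingers. Afterwards lay the scoop flat on its rubber mat again and fold the cover fully down, level over the dish.

Things in the scene. Friction and masses are not known exactly. Their poses are not given: they have to be found in the camera images.
- bin: fixed blue open stock bin, 262 (x) x 100 (y) x 40 mm high, walls and floor 6 mm; origin at the centre of its underside, -x end roughly facing the robot. Inside 88 mm wide from x +125 to -45 mm, then narrowing evenly to 68 mm at the -x end wall (x -125). The plugs start in the -x half, at least 15 mm short of the middle; the +x half is empty: set the pan down there, draw it to the -x end
- scoop: loose aluminium hand scoop, 140 g; origin at the pan's underside, z up, open nose towards its -x. Pan floor x -47 to +50 mm, 66 mm wide, 2 mm thick, no front wall; side walls 24 mm high from x -38 to +50 (inside width 62 mm); back wall 30 mm high at x 47 to 50. Orange handle behind it, see scoop_grip. Starts on the mat, nose roughly towards the robot
- scoop_grip (a point): middle of the orange handle, at x +69, z +73 mm of the scoop's frame, axes as the scoop's. The handle is flat, 16 mm thick (along x), 34 mm wide (y), 99 mm long, and leans 10 degrees back (top towards +x); its root is at x 58, z 8 mm, its top 33 mm beyond this point. Made to be pinched across its thickness
- mat: fixed green rubber mat for the scoop, 200 (x) x 130 (y) x 3 mm; origin at the centre of its underside; it lies on one side of the table, the dish pile on the other
- dish: top dish of the pile, the one to use: loose white square dish, 110 x 110 mm, 34 mm high, walls 8 mm thick (inside 94 x 94 mm, inner floor at z 8 mm), 130 g; its foot, 86 x 86 x 5 mm, sits in the mouth of the dish below; origin at the centre of the foot's underside. A wall can be pinched from above, one finger inside
- dish_mid: the middle dish of the pile, same shape; dishes stand 29 mm higher each
- dish_low: the lowest dish of the pile, same shape, on a grey cloth pad 4 mm thick
- scale: fixed grey bench scale, 200 x 150 x 30 mm with a platform on it and a hinged cover; origin at the centre of its underside (under the platform's centre), its -x side towards the robot
- platform (a point): centre of the scale's steel platform (130 x 130 mm), on its top face, 36 mm above the table; axes as the scale's
- cover (a joint): angle of the scale's clear, blue-edged cover (150 mm from hinge to free edge, 134 mm wide, 4 mm thick, 160 g): 0 = folded down level, 54 mm above the platform (end stop); 1.57 = upright; 1.95 = stop. Starts ajar, 0.7 to 1.1. Stiff friction hinge (0.2 N m): stays where it is left; 2 to 4 N at the free edge move it
- cover_hinge (a point): middle of the cover's hinge line, 80 mm from the platform's centre towards the scale's +x and 90 mm above the table; the hinge runs along the scale's y; this point turns with the cover
- cover_edge (a point): middle of the cover's free edge, upper (outer) face; 150 mm from the hinge
- solvent: bystander: white bottle, 54 mm across, 150 mm high, red cap; origin under its centre
- epoxy_jar: bystander: amber jar, 60 mm across, 70 mm high; origin under its centre
- wedge_head: bystander: steel club head standing on its sole, 70 x 20 x 90 mm; origin under its centre
- putter_grip: bystander: black rubber putter grip, 240 mm long, lying; origin under its centre
- plug1: brass head-weight plug, 20 mm across and 20 mm high, a cylinder bevelled at both ends (bevels 5 mm high, 9 mm across the end faces), 45 g, polished (friction about 0.25); origin at the centre of one end face; starts upright in the bin; may be absent (None): three to six are present
- plug2: brass head-weight plug, 20 mm across and 20 mm high, a cylinder bevelled at both ends (bevels 5 mm high, 9 mm across the end faces), 45 g, polished (friction about 0.25); origin at the centre of one end face; starts upright in the bin; may be absent (None): three to six are present
- plug3: brass head-weight plug, 20 mm across and 20 mm high, a cylinder bevelled at both ends (bevels 5 mm high, 9 mm across the end faces), 45 g, polished (friction about 0.25); origin at the centre of one end face; starts upright in the bin; may be absent (None): three to six are present
- plug4: brass head-weight plug, 20 mm across and 20 mm high, a cylinder bevelled at both ends (bevels 5 mm high, 9 mm across the end faces), 45 g, polished (friction about 0.25); origin at the centre of one end face; starts upright in the bin; may be absent (None): three to six are present
- plug5: brass head-weight plug, 20 mm across and 20 mm high, a cylinder bevelled at both ends (bevels 5 mm high, 9 mm across the end faces), 45 g, polished (friction about 0.25); origin at the centre of one end face; starts upright in the bin; may be absent (None): three to six are present
- plug6: brass head-weight plug, 20 mm across and 20 mm high, a cylinder bevelled at both ends (bevels 5 mm high, 9 mm across the end faces), 45 g, polished (friction about 0.25); origin at the centre of one end face; starts upright in the bin; may be absent (None): three to six are present
Things that resemble listed ones, but are neither listed nor needed, are in the scene too. What is shaped like the dish but orange or pink is not meant.

How it is judged (in metres and radians):
On the way, in this order (a step that is already met when the one before it is completed fails the run):
1. the cover is folded back, upright or beyond (or within 10 degrees of it) (value of joint cover above 1.4 rad), for 0.2 s.
2. the top dish stands, let go, in the middle of the scale's platform (horizontal distance between dish and platform below 0.022 m and z of dish in the frame of platform between -0.004 and 0.006 m and angle between dish's own z axis and vertical below 0.08 rad and contact force between dish and the fingers below 0.05 N and linear speed of dish below 0.03 m/s), for 0.2 s.
3. at least one plug is carried in the scoop, clear above the bin (((x of plug1 in the frame of scoop between -0.05 and 0.05 m and y of plug1 in the frame of scoop between -0.035 and 0.035 m and z of plug1 in the frame of scoop between -0.002 and 0.05 m and height (world z) of plug1 above 0.07 m) or (x of plug2 in the frame of scoop between -0.05 and 0.05 m and y of plug2 in the frame of scoop between -0.035 and 0.035 m and z of plug2 in the frame of scoop between -0.002 and 0.05 m and height (world z) of plug2 above 0.07 m) or (x of plug3 in the frame of scoop between -0.05 and 0.05 m and y of plug3 in the frame of scoop between -0.035 and 0.035 m and z of plug3 in the frame of scoop between -0.002 and 0.05 m and height (world z) of plug3 above 0.07 m) or (x of plug4 in the frame of scoop between -0.05 and 0.05 m and y of plug4 in the frame of scoop between -0.035 and 0.035 m and z of plug4 in the frame of scoop between -0.002 and 0.05 m and height (world z) of plug4 above 0.07 m) or (x of plug5 in the frame of scoop between -0.05 and 0.05 m and y of plug5 in the frame of scoop between -0.035 and 0.035 m and z of plug5 in the frame of scoop between -0.002 and 0.05 m and height (world z) of plug5 above 0.07 m) or (x of plug6 in the frame of scoop between -0.05 and 0.05 m and y of plug6 in the frame of scoop between -0.035 and 0.035 m and z of plug6 in the frame of scoop between -0.002 and 0.05 m and height (world z) of plug6 above 0.07 m))), for 0.2 s.
4. every plug is in the dish on the scale (x of plug1 in the frame of dish between -0.05 and 0.05 m and y of plug1 in the frame of dish between -0.05 and 0.05 m and z of plug1 in the frame of dish between 0 and 0.06 m and x of plug2 in the frame of dish between -0.05 and 0.05 m and y of plug2 in the frame of dish between -0.05 and 0.05 m and z of plug2 in the frame of dish between 0 and 0.06 m and x of plug3 in the frame of dish between -0.05 and 0.05 m and y of plug3 in the frame of dish between -0.05 and 0.05 m and z of plug3 in the frame of dish between 0 and 0.06 m and x of plug4 in the frame of dish between -0.05 and 0.05 m and y of plug4 in the frame of dish between -0.05 and 0.05 m and z of plug4 in the frame of dish between 0 and 0.06 m and x of plug5 in the frame of dish between -0.05 and 0.05 m and y of plug5 in the frame of dish between -0.05 and 0.05 m and z of plug5 in the frame of dish between 0 and 0.06 m and x of plug6 in the frame of dish between -0.05 and 0.05 m and y of plug6 in the frame of dish between -0.05 and 0.05 m and z of plug6 in the frame of dish between 0 and 0.06 m and horizontal distance between dish and platform below 0.022 m and z of dish in the frame of platform between -0.004 and 0.006 m and angle between dish's own z axis and vertical below 0.08 rad), for 0.2 s.
5. the cover is folded down over the dish (value of joint cover below 0.06 rad), for 0.2 s.
At the end, for the whole second after the job is handed in: Every plug present lies in the dish; the dish stands flat on the platform, its centre within 22 mm of the platform's centre; the scoop lies flat with its origin over the mat; the cover is within 0.06 rad of level; the two lower dishes are within 30 mm of their places; all is at rest and released (all of step 4 and contact force between dish and the fingers below 0.05 N and linear speed of each of scoop, dish, plug1, plug2, plug3, plug4, plug5, plug6 below 0.03 m/s and x of scoop in the frame of mat between -0.1 and 0.1 m and y of scoop in the frame of mat between -0.065 and 0.065 m and z of scoop in the frame of mat between -0.001 and 0.008 m and angle between scoop's own z axis and vertical below 0.08 rad and value of joint cover below 0.06 rad and distance of each of dish_mid, dish_low from where it was at the start of the episode below 0.03 m); the robot touches nothing.
It fails at once if a brass plug is touched by the fingers (contact force between any of plug1, plug2, plug3, plug4, plug5, plug6 and the fingers above 0.3 N).
It fails at once if one of the two lower dishes is shifted more than 30 mm or tipped (distance of any of dish_mid, dish_low from where it was at the start of the episode above 0.03 m or angle between any of dish_mid, dish_low's own z axis and vertical above 0.3 rad).
It fails at once if the solvent bottle, epoxy jar or club head is knocked over or moved more than 40 mm (distance of any of solvent, epoxy_jar, wedge_head from where it was at the start of the episode above 0.04 m or angle between any of solvent, epoxy_jar, wedge_head's own z axis and vertical above 0.5 rad).
Of plug1, plug2, plug3, plug4, plug5, plug6 only 3 to 6 are there at a start; the rules pass over those that are not, and their reading is None.
At some moment in a run one of scoop, putter_grip may be knocked a few centimetres aside while the robot is not near it.
It also fails if it takes over 210 s, if anything falls off the work surface, if the arm or the gripper's body presses on something with over 40 N, if the wrist force passes 120 N, or if a joint passes its speed limit or range.

ROBOT

A 6-joint arm with a two-finger parallel gripper is mounted at the origin on the work surface. World frame = base frame: x ahead of the robot, y to its left, z up, the work surface at z = 0. Lengths are in m, angles in degrees, forces in N, time in s.
With the tool pointing down it reaches from about 0.25 to 0.725 m from the base axis. Payload 9.7 kg.
Tool frame: the origin (TCP) lies on the centre line of the jaws, within the pads' length; the fingertips stand tip_extent ahead of it and the grasp point (between the pads) lies 3 mm ahead of it (tip_extent is the distance from the TCP to the fingertips, in m); z points along the fingers, y is the line along which they close (so a half turn about z gives the same grasp; the last joint's range is limited). The gripper opens to 85 mm and grips with 20 to 120 N. Pads are 22 mm wide; open, the fingers measure 114 mm over their backs; the gripper's body (76 mm by 85 mm) begins 54 mm behind the grasp point. The pads swing forward as they close: fully open they stand 13 mm farther back than shut.
Start: joints at [72.078, 4.979, 10.078, 95.1, 0, 90], TCP at [0.169, 0.523, 0.253] pointing down, gripper open.
Joint ranges: [-179.16, 179.16], [-48.56, 103.87], [-65.8, 70.77], [-126.05, 130.52], [-82.76, 87.17], [-180, 180]. Speed limits (degrees/s): [127.2, 127.2, 147.25, 180, 180, 180].

INTERFACE

Orientations are given as [roll, pitch, yaw] about the fixed x, y, z axes, in that order (R = Rz(yaw) Ry(pitch) Rx(roll)).
In Python, from workcell import * gives the robot as it stands.
- The arm moves only by the tool servo_tool, never from a script. Its argument "rows" is a list of rows, each an object with "offset": the shift along the tool's x, y, z as a fraction of full scale, a list of three; "yaw": the turn about the tool's z as a fraction of full scale; "claw": the closure, from 0 (fully open) to 1 (shut). A call has 1 to 12 rows; each row is the pose to reach, as a shift and turn from the pose commanded when the call began, along the tool's axes at that moment, turning the shorter way round; what a row does not reach only later rows make up. Full scale, the value 1, is 0.1 m for a shift and pi rad for a turn. A row lasts 1/8 s, in which the tool goes at most 62.5 mm and 10.7 degrees, less where a joint would pass 70% of its speed; a pose out of reach is approached as far as the arm can. A call with a number of a shift or a turn outside -1 to 1 is refused whole. A call with a gripper value outside its range is refused whole. The fingers move at their own pace and stop on an object; "squeeze" is the grip in N (left out, the last holds). Time passes only in rows, so rows that repeat a pose let the fingers close. It gives the time, the measured TCP pose, the force, the opening and the grip force at its end, in the units of the state.
- get_obs(): the state, without advancing time (a new reading comes with each control period).
- camera(name): name is "side" or "top"; returns (picture, depth): 400x640x3 uint8, red, green, blue; 400x640 float32, m along the optical axis (not along the pixel's ray), 0 where there is no reading.
- camera_info(name): a dict with "fx", "fy", "cx", "cy" (pixels), "dist" ([k1, k2, p1, p2, k3] as OpenCV has them; the pictures are not rectified), "cam_to_world" (4x4, takes a point from camera to world coordinates). Camera axes: x right, y up, looking along -z (the intrinsics and any distortion apply to the point x, -y, -z); pixel columns grow to the right and rows downward; lengths in m; the calibration is good to about 2 mm. A picture is of the moment at which its call begins. camera_info takes no time and is no camera call.
- job_done(): hands the job in; it is judged then, once.
The state is a dict: "time": time; "q": joint angles; "qd": joint speeds; "joint_efforts": joint torques, N m; "ee_pos": TCP position; "tcp_rot": TCP orientation; "wrist_force": force on the tool from outside, world axes, zero at the start; "torque": the same for the moment, N m; "opening": finger opening in m; "grasp_force": force on a finger pad.
Only numpy, scipy, OpenCV 4.12 (cv2) and the standard library are available. Lean on these libraries where they do the work, as an engineer would, in place of code of your own. Each camera call takes 0.05 s, during which the arm holds its last target. There are 200 camera calls.

## Working session

There is one attempt and no reset: what is moved stays moved. The work goes in short steps, Python scripts to look and compute and a tool call to move; the robot and the scene stay as the last step left them, time stands still between calls to the robot, and variables do not carry over. Pictures are saved under pics/ and viewed, at most 14 in all, crops included, and the job is handed in when it is done.

Besides the shell and the picture viewer there is one more tool, called after "Emit:" as a command line: name --argument value ..., lists and objects as JSON in quotes. servo_tool: Moves the arm, as the interface text tells. Its arguments: {"type":"object","properties":{"rows":{"type":"array"},"squeeze":{"type":"number"}},"required":["rows"]}

```bash
ls; mkdir -p pics
python3 - <<'E'
from workcell import *
import cv2,numpy as np
o=get_obs();print({k:o[k] for k in o})
for n in ["side","top"]:
    p,d=camera(n);i=camera_info(n);print(n,i)
    cv2.imwrite(f"pics/{n}0.png",p[:,:,::-1]);np.savez(f"{n}0.npz",p=p,d=d)
    print((d>0).mean())
E
```

```text
pics
{'time': 0.0, 'q': array([ 7.20769858e+01,  5.01078429e+00,  1.00344421e+01,  9.51002657e+01,
       -1.55809006e-03,  9.00002508e+01]), 'qd': array([-0.00193784,  0.04131124, -0.02770903,  0.03151143, -0.01550616,
       -0.06752263]), 'joint_efforts': array([-8.31608450e-04, -5.20386171e+01,  4.64805257e+01,  1.62239769e-02,
        1.28863767e-04,  8.37078460e-06]), 'ee_pos': array([0.16919984, 0.523111  , 0.25258598]), 'tcp_rot': array([-1.79923392e+02,  1.55842405e-03,  1.62076737e+02]), 'wrist_force': array([-0.62874558, -1.68574573,  0.10540661]), 'torque': array([ 0.02987869, -0.06419308, -0.0519254 ]), 'grasp_force': 0.0, 'opening': 0.08532711513235296}
side {'fx': 404.83919235950253, 'fy': 404.83919235950253, 'cx': 320.59225345305174, 'cy': 195.55178282772846, 'dist': array([-0.08610998,  0.        ,  0.        ,  0.        ,  0.        ]), 'cam_to_world': array([[ 0.80630181,  0.43175976, -0.40430298,  0.1179301 ],
       [-0.59149179,  0.58408291, -0.55586385, -0.57495665],
       [-0.00385318,  0.68733592,  0.72632946,  0.83640456],
       [ 0.        ,  0.        ,  0.        ,  1.        ]])}
0.996140625
top {'fx': 395.5524978105759, 'fy': 395.5524978105759, 'cx': 310.120980667408, 'cy': 202.565398780757, 'dist': array([0.02807993, 0.        , 0.        , 0.        , 0.        ]), 'cam_to_world': array([[ 0.01345072,  0.98424871, -0.17627691,  0.35130149],
       [-0.99988445,  0.01448851,  0.00460144,  0.01964287],
       [ 0.00708295,  0.17619465,  0.98432986,  1.15218203],
       [ 0.        ,  0.        ,  0.        ,  1.        ]])}
0.99599609375
```

View pics/top0.png

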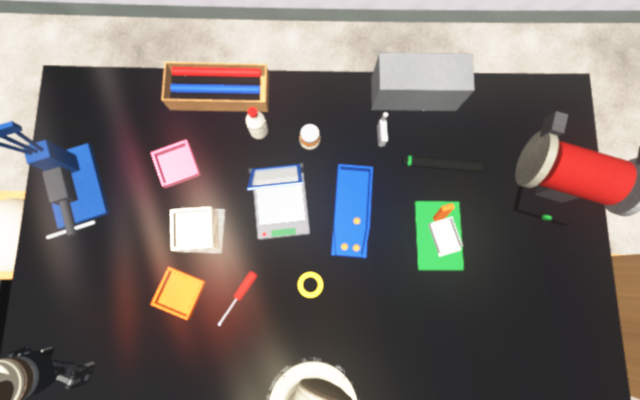

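View pics/side0.png

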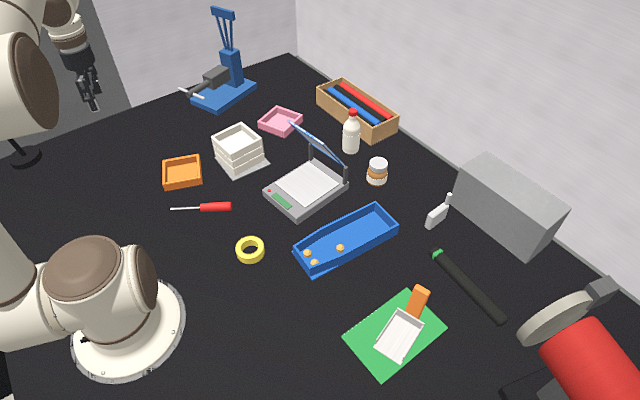

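The top view shows the scale around (282,205), with its cover ajar and hinged on the far side. The bin is at (352,210) with three plugs at (357,221), (344,247) and (357,248). The scoop is on the mat at (445,235). There are three dish-shaped candidates: a pink one at (175,163), an orange one at (178,293) and a white pile at (197,230). The white pile of three on the grey pad fits the description.

```bash
cat > h.py <<'E'
from workcell import *
import cv2,numpy as np
from scipy.spatial.transform import Rotation as Ro
def snap(n,tag=None):
    p,d=camera(n)
    if tag: cv2.imwrite(f"pics/{n}_{tag}.png",p[:,:,::-1])
    return p,d
def world(n,d):
    i=camera_info(n);h,w=d.shape
    v,u=np.mgrid[:h,:w].astype(np.float32)
    K=np.array([[i['fx'],0,i['cx']],[0,i['fy'],i['cy']],[0,0,1]])
    r=cv2.undistortPoints(np.stack([u.ravel(),v.ravel()],1)[:,None],K,i['dist'])[:,0].reshape(h,w,2)
    P=np.stack([r[...,0]*d,-r[...,1]*d,-d],-1);T=i['cam_to_world']
    return P@T[:3,:3].T+T[:3,3]
def look(n,tag=None):
    p,d=snap(n,tag);W=world(n,d);hsv=cv2.cvtColor(p,cv2.COLOR_RGB2HSV);W[d<=0]=np.nan
    return p,W,hsv
def rect(xy):
    return cv2.minAreaRect(np.asarray(xy,np.float32))
def goto(pos,yaw=None,o=None):
    "offset (fraction) and yaw fraction from the present pose"
    o=o or get_obs();R=Ro.from_euler('xyz',o['tcp_rot'],degrees=True).as_matrix()
    off=R.T@(np.array(pos)-o['ee_pos'])/0.1
    y=0 if yaw is None else -((yaw-o['tcp_rot'][2]+180)%360-180)/180
    return off.round(3),round(y,4)
E
cat > m0.py <<'E'
from h import *
C={}
for n in ['top','side']:
    z=np.load(n+'0.npz');p=z['p'];W=world(n,z['d']);hsv=cv2.cvtColor(p,cv2.COLOR_RGB2HSV);C[n]=(p,W,hsv)
    H,S,V=hsv[...,0].astype(int),hsv[...,1],hsv[...,2]
    x,y,zz=W[...,0],W[...,1],W[...,2]
    def rep(name,m):
        if m.sum()<5: print(n,name,'none');return
        q=W[m];r=rect(q[:,:2]);print(n,name,m.sum(),'med',np.median(q,0).round(4),'rect',np.round(r[0],4),np.round(r[1],4),round(r[2],1),'z',np.percentile(q[:,2],[5,95]).round(3))
    ws=(x>.2)&(x<.75)&(abs(y)<.5)
    rep('mat',ws&(H>50)&(H<75)&(S>120)&(V>80)&(y<-.15)&(zz<.012))
    rep('binrim',ws&(H>100)&(H<118)&(S>150)&(zz>.034)&(zz<.046)&(y<.02)&(y>-.2))
    rep('plug',ws&(H>8)&(H<28)&(S>90)&(zz>.015)&(zz<.04)&(y<.05)&(y>-.25))
    rep('orange handle',ws&(H>5)&(H<22)&(S>150)&(zz>.02)&(y<-.15))
    rep('pile',ws&(S<60)&(V>150)&(y>.15)&(zz>.085)&(zz<.11))
    rep('pilerim',ws&(S<60)&(V>120)&(y>.15)&(zz>.092)&(zz<.105))
    rep('platform',ws&(S<60)&(V>120)&(y>-.02)&(y<.2)&(zz>.030)&(zz<.042))
    rep('cover',ws&(H>95)&(H<125)&(S>60)&(y>-.02)&(y<.2)&(zz>.05))
    rep('scoop',ws&(S<50)&(V>110)&(y<-.2)&(y>-.42)&(zz>.0)&(x<.5)&(x>.2))
i=camera_info('top')
E
python3 m0.py
python3 - <<'E'
import cv2
a=cv2.imread('pics/top0.png');s=cv2.imread('pics/side0.png')
t=cv2.resize(a[150:280,160:320],(800,600)[:2],interpolation=cv2.INTER_CUBIC)
cv2.imwrite('pics/crop1.png',cv2.resize(a[150:285,160:340],(800,600),interpolation=cv2.INTER_CUBIC))
E
```

```text
top mat 1981 med [ 0.446  -0.3358  0.0026] rect [ 0.5379 -0.3594] [0.3441 0.1375] 1.8 z [-0.001  0.006]
top binrim 540 med [ 0.5349 -0.1125  0.0394] rect [ 0.5332 -0.1075] [0.1002 0.2626] 86.2 z [0.035 0.043]
top plug 98 med [ 0.432  -0.086   0.0246] rect [ 0.5248 -0.0423] [0.4449 0.1622] 2.1 z [0.02  0.039]
top orange handle 177 med [ 0.5227 -0.3481  0.0908] rect [ 0.5251 -0.3537] [0.0279 0.0322] 18.5 z [0.034 0.11 ]
top pile 547 med [0.47   0.3345 0.095 ] rect [0.5036 0.2591] [0.1363 0.2993] 25.8 z [0.088 0.099]
top pilerim 451 med [0.4655 0.3352 0.0955] rect [0.5075 0.2603] [0.139  0.3037] 28.7 z [0.093 0.099]
top platform 1917 med [0.5383 0.097  0.0349] rect [0.5947 0.0888] [0.1684 0.3036] 84.5 z [0.031 0.039]
top cover 338 med [0.5931 0.091  0.1688] rect [0.4957 0.1017] [0.3003 0.1417] 4.3 z [0.093 1.152]
top scoop 763 med [ 0.4583 -0.3786  0.0057] rect [ 0.4623 -0.3792] [0.0975 0.077 ] 16.5 z [0.002 0.026]
side mat 3205 med [ 0.4411 -0.3606  0.0022] rect [ 0.5481 -0.3531] [0.3643 0.1453] 5.6 z [-0.     0.005]
side binrim 774 med [ 0.5327 -0.1184  0.0385] rect [ 0.5359 -0.1061] [0.1037 0.2643] 86.2 z [0.035 0.042]
side plug 274 med [ 0.4273 -0.021   0.0223] rect [ 0.5196 -0.0421] [0.1771 0.4579] 89.8 z [0.016 0.038]
side orange handle 480 med [ 0.5234 -0.3578  0.0771] rect [ 0.5279 -0.3557] [0.0302 0.0352] 21.0 z [0.034 0.108]
side pile 436 med [0.4684 0.3185 0.0935] rect [0.5029 0.2583] [0.1359 0.2936] 23.8 z [0.086 0.097]
side pilerim 268 med [0.4664 0.317  0.0948] rect [0.5019 0.2703] [0.1393 0.2748] 27.0 z [0.093 0.098]
side platform 1826 med [0.5577 0.0951 0.0349] rect [0.6031 0.0962] [0.1822 0.3123] 83.5 z [0.03  0.038]
side cover 200 med [0.5874 0.0828 0.1772] rect [0.6014 0.1052] [0.0881 0.133 ] 7.9 z [0.094 0.217]
side scoop 1249 med [ 0.4575 -0.3743  0.0046] rect [ 0.4629 -0.3735] [0.0953 0.0716] 16.9 z [0.002 0.025]
```

View pics/crop1.png

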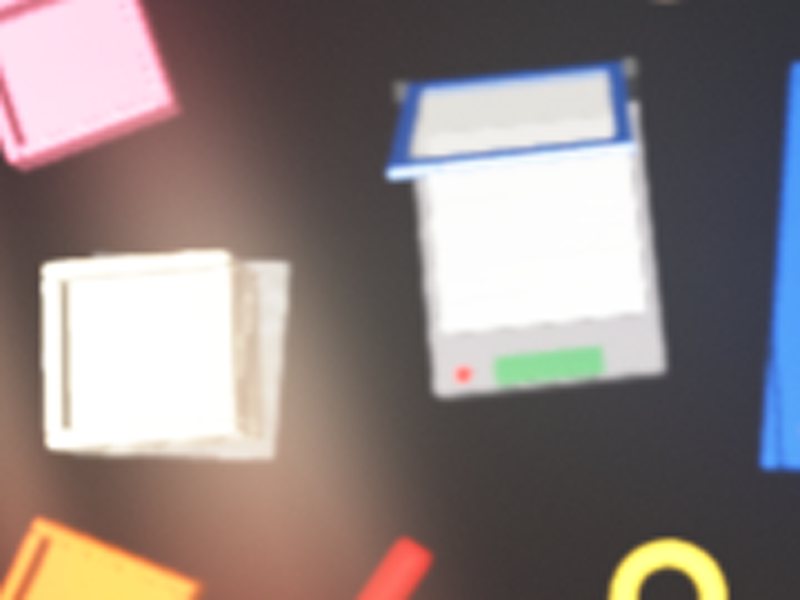

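The crop confirms the white pile: the top dish spans roughly crop (45..240, 255..450), with the grey pad to its right. At z≈0.096 it matches 4+2·29+34 mm. The scale has the hinge posts at its far edge and the cover ajar. Next I'll refine these with connected components.

```bash
cat > m1.py <<'E'
from h import *
for n in ['top','side']:
    z=np.load(n+'0.npz');p=z['p'];W=world(n,z['d']);hsv=cv2.cvtColor(p,cv2.COLOR_RGB2HSV)
    H,S,V=hsv[...,0].astype(int),hsv[...,1],hsv[...,2];x,y,zz=W[...,0],W[...,1],W[...,2]
    def rep(name,m,allc=False,mn=15):
        k,l,st,ce=cv2.connectedComponentsWithStats(m.astype(np.uint8))
        ids=[i for i in np.argsort(-st[:,4]) if i>0 and st[i,4]>=mn]
        for i in (ids if allc else ids[:1]):
            q=W[l==i];r=rect(q[:,:2]);print(n,name,len(q),'px',ce[i].round(0),'med',np.median(q,0).round(4),'rect',np.round(r[0],4),np.round(r[1],4),round(r[2],1),'z',np.percentile(q[:,2],[2,98]).round(3))
    B=lambda x0,x1,y0,y1,z0,z1:(x>x0)&(x<x1)&(y>y0)&(y<y1)&(zz>z0)&(zz<z1)
    rep('mat',B(.3,.56,-.46,-.25,-.01,.012)&(H>50)&(H<75)&(S>120))
    rep('rim',B(.36,.58,.22,.42,.0915,.103))
    rep('base',B(.4,.65,.0,.2,.024,.033)&(S<100))
    rep('plat',B(.4,.65,.0,.2,.033,.042)&(S<60))
    rep('plate+base',B(.4,.68,.0,.2,.022,.042))
    rep('cover',B(.5,.8,.0,.2,.085,.3)&(H>95)&(H<125)&(S>60),True)
    rep('posts',B(.55,.8,-.0,.2,.06,.11)&(S<60),True,4)
    rep('plug',B(.38,.56,-.17,-.05,.012,.04)&(H>8)&(H<30)&(S>80),True,6)
    rep('handle',B(.45,.6,-.42,-.28,.095,.13)&(H>5)&(H<22)&(S>150))
    rep('scooppan',B(.36,.54,-.45,-.3,.001,.04)&(S<60)&(V>100))
    rep('scoopfloor',B(.36,.54,-.45,-.3,.0035,.009)&(S<60)&(V>100))
    rep('tall',B(.3,.9,-.5,.5,.05,.2)&(x>.62),True)
E
python3 m1.py
```

```text
top mat 1668 px [432. 243.] med [ 0.4227 -0.3301  0.0027] rect [ 0.4631 -0.3609] [0.1928 0.1339] 0.9 z [-0.002  0.007]
top rim 467 px [190. 228.] med [0.4653 0.3376 0.0954] rect [0.4678 0.3334] [0.1095 0.1106] 4.8 z [0.092 0.099]
top base 926 px [284. 221.] med [0.484  0.0846 0.0294] rect [0.5424 0.0983] [0.177  0.1504] 7.6 z [0.025 0.033]
top plat 1385 px [281. 204.] med [0.5448 0.0983 0.0357] rect [0.5447 0.0976] [0.1063 0.1316] 7.3 z [0.033 0.04 ]
top plate+base 2620 px [282. 211.] med [0.5254 0.0954 0.0337] rect [0.5436 0.0985] [0.1796 0.15  ] 7.3 z [0.026 0.039]
top cover 298 px [275. 175.] med [0.6055 0.1051 0.1496] rect [0.6018 0.1092] [0.083 0.14 ] 7.1 z [0.092 0.218]
top posts 245 px [256. 123.] med [0.7628 0.1656 0.0952] rect [0.7721 0.1709] [0.0425 0.0536] 18.5 z [0.064 0.109]
top posts 244 px [309. 133.] med [0.7485 0.0205 0.0684] rect [0.7501 0.022 ] [0.0532 0.0431] 0.7 z [0.063 0.072]
top posts 18 px [302. 166.] med [0.6442 0.0387 0.0887] rect [0.647  0.0397] [0.0121 0.0064] 14.6 z [0.066 0.095]
top posts 7 px [250. 170.] med [0.6311 0.1822 0.0922] rect [0.6315 0.1826] 
[... 3638 characters left out ...]
 scoopfloor 901 px [397. 338.] med [ 0.464  -0.3731  0.005 ] rect [ 0.464  -0.3744] [0.0966 0.0661] 18.7 z [0.004 0.008]
side tall 4212 px [504. 206.] med [ 0.8559 -0.3152  0.1185] rect [ 0.8749 -0.3   ] [0.2626 0.0503] 90.0 z [0.053 0.142]
side tall 1386 px [350. 114.] med [0.8462 0.2031 0.0627] rect [0.8263 0.2982] [0.3056 0.147 ] 89.8 z [0.051 0.148]
side tall 263 px [378. 164.] med [0.7478 0.0143 0.0689] rect [0.7516 0.0178] [0.0527 0.0524] 49.5 z [0.052 0.072]
side tall 211 px [329. 159.] med [0.6351 0.0755 0.0905] rect [0.6295 0.1111] [0.0342 0.1553] 7.2 z [0.053 0.13 ]
side tall 211 px [441. 206.] med [ 0.7813 -0.1978  0.0546] rect [ 0.7719 -0.1976] [0.0778 0.0198] 2.6 z [0.051 0.091]
```

Run:
```python
import workcell as w
print([n for n in dir(w) if n[0]!='_'], getattr(w,'tip_extent',None))
from h import *
print(goto([.495,.093,.253],97))
```

```text
['PlanningError', 'camera', 'camera_info', 'get_obs', 'job_done', 'tip_extent'] 0.022
(array([-4.424, -3.09 ,  0.   ]), np.float64(0.3615))
```

Emit:
servo_tool --rows '[{"offset": [0, 0, 0], "yaw": 0.03, "claw": 1}, {"offset": [0, 0, 0], "yaw": 0.03, "claw": 1}]'

```text
time: 0.35
ee_pos: [0.1692, 0.5232, 0.2529]
tcp_rot: [-180.0, 0.0, 156.7]
wrist_force: [-1.0, 0.3, -0.6]
opening: 0.0514
grasp_force: 0.0
```

Run:
```python
from h import *
o=get_obs();print(o['q'],o['tcp_rot'],o['ee_pos'],o['time']);print(goto([.495,.093,.253],97))
```

```text
[7.20805067e+01 4.99692074e+00 1.00569464e+01 9.50988004e+01
 1.13058690e-03 9.53723856e+01] [-1.79961290e+02  2.50479092e-03  1.56708122e+02] [0.16919161 0.52323549 0.25292059] 0.35
(array([-4.694e+00, -2.663e+00,  1.000e-03]), np.float64(0.3317))
```

Emit:
servo_tool --rows '[{"offset": [-0.2, -0.1, 0], "yaw": 0.055, "claw": 1}, {"offset": [-0.4, -0.2, 0], "yaw": 0.11, "claw": 1}, {"offset": [-0.6, -0.33, 0], "yaw": 0.165, "claw": 1}, {"offset": [-0.8, -0.44, 0], "yaw": 0.22, "claw": 1}, {"offset": [-1, -0.55, 0], "yaw": 0.275, "claw": 1}, {"offset": [-1, -0.55, 0], "yaw": 0.3317, "claw": 1}, {"offset": [-1, -0.55, 0], "yaw": 0.3317, "claw": 1}]'

```text
time: 1.23
ee_pos: [0.2394, 0.433, 0.2532]
tcp_rot: [-180.0, 0.0, 97.1]
wrist_force: [-0.0, -0.7, 0.5]
opening: 0.0001
grasp_force: 0.0
```

Emit:
servo_tool --rows '[{"offset": [-0.3, 0.17, 0], "yaw": 0, "claw": 1}, {"offset": [-0.6, 0.35, 0], "yaw": 0, "claw": 1}, {"offset": [-0.92, 0.53, 0], "yaw": 0, "claw": 1}]'

```text
time: 1.6
ee_pos: [0.3034, 0.3478, 0.2531]
tcp_rot: [-180.0, 0.0, 97.4]
wrist_force: [-0.9, 0.1, 0.5]
opening: 0.0
grasp_force: 0.0
```

Emit:
servo_tool --rows '[{"offset": [-0.3, 0.17, 0], "yaw": 0, "claw": 1}, {"offset": [-0.6, 0.35, 0], "yaw": 0, "claw": 1}, {"offset": [-0.92, 0.53, 0], "yaw": 0, "claw": 1}]'

```text
time: 1.98
ee_pos: [0.3673, 0.2628, 0.2532]
tcp_rot: [-180.0, 0.0, 97.4]
wrist_force: [0.2, 1.1, 0.4]
opening: 0.0001
grasp_force: 0.0
```

Emit:
servo_tool --rows '[{"offset": [-0.3, 0.17, 0], "yaw": 0, "claw": 1}, {"offset": [-0.6, 0.35, 0], "yaw": 0, "claw": 1}, {"offset": [-0.92, 0.53, 0], "yaw": 0, "claw": 1}]'

```text
time: 2.35
ee_pos: [0.4312, 0.1779, 0.2532]
tcp_rot: [-180.0, -0.0, 97.4]
wrist_force: [-0.1, -0.3, -0.3]
opening: -0.0002
grasp_force: 0.0
```

Emit:
servo_tool --rows '[{"offset": [-0.3, 0.17, 0], "yaw": 0, "claw": 1}, {"offset": [-0.6, 0.35, 0], "yaw": 0, "claw": 1}, {"offset": [-0.92, 0.53, 0], "yaw": 0, "claw": 1}, {"offset": [-0.92, 0.53, 0], "yaw": 0, "claw": 1}]'

```text
time: 2.85
ee_pos: [0.4953, 0.0924, 0.2527]
tcp_rot: [-179.9, 0.0, 97.2]
wrist_force: [0.1, 0.4, 0.3]
opening: 0.0002
grasp_force: 0.0
```

Run:
```python
from h import *
o=get_obs();print(o['q'],o['tcp_rot'],o['ee_pos'],o['time']);print(goto([.495,.093,.205],97))
c,s=np.cos(np.radians(7)),np.sin(np.radians(7))
hx=np.array([.556,.1005])
e=np.array([.556+(.08-.0145)*c,.1005+(.08-.0145)*s]);print(e,goto([*e,.205],97))
```

```text
[ 1.05718871e+01 -1.31719803e+00  3.54714886e+00  9.49185892e+01
 -1.31159008e-02  9.34120540e+01] [-1.79946635e+02  1.63209475e-02  9.71598470e+01] [0.49528646 0.09237759 0.2526518 ] 2.85
(array([ 0.007, -0.002,  0.477]), np.float64(0.0009))
[0.62101177 0.10848244] (array([0.003, 1.268, 0.475]), np.float64(0.0009))
```

Emit:
servo_tool --rows '[{"offset": [0, 0, 0.25], "yaw": 0, "claw": 1}, {"offset": [0, 0, 0.477], "yaw": 0, "claw": 1}, {"offset": [0, 0, 0.477], "yaw": 0, "claw": 1}, {"offset": [0, 0.2, 0.477], "yaw": 0, "claw": 1}, {"offset": [0, 0.4, 0.477], "yaw": 0, "claw": 1}, {"offset": [0, 0.55, 0.477], "yaw": 0, "claw": 1}, {"offset": [0, 0.7, 0.477], "yaw": 0, "claw": 1}, {"offset": [0, 0.85, 0.477], "yaw": 0, "claw": 1}, {"offset": [0, 1, 0.477], "yaw": 0, "claw": 1}]'

```text
time: 3.98
ee_pos: [0.5953, 0.1068, 0.2189]
tcp_rot: [179.0, -0.1, 97.2]
wrist_force: [-19.3, -3.4, 74.7]
opening: -0.0
grasp_force: 39.1
```

Emit:
servo_tool --rows '[{"offset": [0, 0.1, 0], "yaw": 0, "claw": 1}, {"offset": [0, 0.2, 0], "yaw": 0, "claw": 1}, {"offset": [0, 0.28, 0], "yaw": 0, "claw": 1}, {"offset": [0, 0.28, 0], "yaw": 0, "claw": 1}, {"offset": [0, 0.28, 0], "yaw": 0, "claw": 1}]'

```text
time: 4.6
ee_pos: [0.6266, 0.1107, 0.2222]
tcp_rot: [178.3, -0.1, 97.1]
wrist_force: [-1.0, -0.4, 68.9]
opening: -0.0
grasp_force: 37.8
```

```bash
cat > cov.py <<'E'
from h import *
def cover(tag=None):
    for n in ['top','side']:
        p,W,hsv=look(n,tag);H,S=hsv[...,0].astype(int),hsv[...,1];x,y,z=W[...,0],W[...,1],W[...,2]
        m=(H>95)&(H<125)&(S>60)&(x>.48)&(x<.75)&(y>0)&(y<.22)&(z>.085)&(z<.27)
        q=W[m]
        if len(q)<8: print(n,'few',len(q));continue
        c,s=np.cos(np.radians(7)),np.sin(np.radians(7))
        X=(q[:,0]-.635)*c+(q[:,1]-.110)*s;Z=q[:,2]-.09
        k=Z>np.percentile(Z,90) if np.ptp(Z)>.03 else X<np.percentile(X,10)
        print(n,len(q),'edge X,Z',X[k].mean().round(4),Z[k].mean().round(4),'angle',np.arctan2(Z[k].mean(),-X[k].mean()).round(3),'Z',np.percentile(Z,[2,98]).round(3))
E
python3 -c "
from cov import *
cover('a')
print(get_obs()['ee_pos'])"
```

```text
top 68 edge X,Z 0.0043 0.1491 angle 1.599 Z [0.007 0.149]
side 488 edge X,Z 0.0057 0.1554 angle 1.607 Z [0.    0.161]
[0.62654042 0.11072941 0.22216965]
```

Emit:
servo_tool --rows '[{"offset": [0, 0, -0.2], "yaw": 0, "claw": 1}, {"offset": [0, 0, -0.5], "yaw": 0, "claw": 1}, {"offset": [0, 0, -0.5], "yaw": 0, "claw": 0.6}]'

```text
time: 5.08
ee_pos: [0.622, 0.11, 0.2594]
tcp_rot: [179.7, -0.0, 97.1]
wrist_force: [0.7, -0.5, -0.0]
opening: 0.0169
grasp_force: 0.0
```

```bash
python3 -c "
from cov import *
cover('b')
o=get_obs();print(o['ee_pos'],o['tcp_rot'],o['wrist_force'],o['opening'],o['time'])
d=np.array([.469,.333]);r=np.radians(4.8);w=d-.051*np.array([np.cos(r),np.sin(r)])
print(w,goto([*w,.25],94.8))"
```

```text
top 42 edge X,Z 0.0033 0.1497 angle 1.593 Z [0.044 0.15 ]
side 503 edge X,Z -0.0017 0.1536 angle 1.56 Z [-0.     0.157]
[0.62141075 0.10972286 0.25615431] [ 1.79960884e+02 -6.66625728e-03  9.70794791e+01] [-1.78824569  0.12030926  0.34971976] 0.031937154546658145 5.175
[0.41817886 0.32873243] (array([ 2.424, -1.747,  0.061]), np.float64(0.0127))
```

View pics/side_b.png

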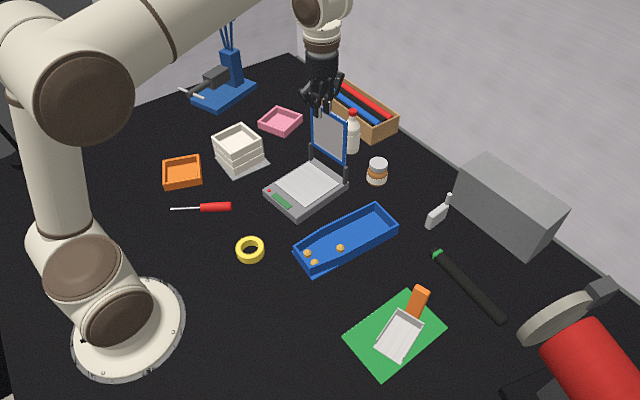

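The cover stands upright at about 1.57. Next is the dish pile.

Emit:
servo_tool --rows '[{"offset": [0, 0, -0.2], "yaw": 0, "claw": 0.5}, {"offset": [0, 0, -0.4], "yaw": 0, "claw": 0.5}, {"offset": [0.2, -0.15, -0.4], "yaw": 0, "claw": 0.5}, {"offset": [0.5, -0.36, -0.4], "yaw": 0.01, "claw": 0.5}, {"offset": [0.81, -0.58, -0.4], "yaw": 0.0127, "claw": 0.5}]'

```text
time: 5.8
ee_pos: [0.5531, 0.1833, 0.2944]
tcp_rot: [-179.9, 0.0, 94.7]
wrist_force: [0.0, 0.5, -0.2]
opening: 0.043
grasp_force: 0.0
```

Emit:
servo_tool --rows '[{"offset": [0.4, -0.29, 0], "yaw": 0, "claw": 0.5}, {"offset": [0.81, -0.58, 0], "yaw": 0, "claw": 0.5}]'

```text
time: 6.05
ee_pos: [0.4883, 0.2595, 0.2945]
tcp_rot: [-179.9, 0.0, 94.7]
wrist_force: [-0.5, 1.1, 0.9]
opening: 0.0426
grasp_force: 0.0
```

Emit:
servo_tool --rows '[{"offset": [0.4, -0.29, 0], "yaw": 0, "claw": 0.5}, {"offset": [0.7, -0.5, 0], "yaw": 0, "claw": 0.5}, {"offset": [0.81, -0.58, 0], "yaw": 0, "claw": 0.5}, {"offset": [0.81, -0.58, 0], "yaw": 0, "claw": 0.5}]'

```text
time: 6.55
ee_pos: [0.4249, 0.3348, 0.2951]
tcp_rot: [-180.0, 0.0, 94.8]
wrist_force: [-0.9, 0.3, -0.7]
opening: 0.0428
grasp_force: 0.0
```

```bash
python3 -c "
from cov import *
o=get_obs();print(o['ee_pos'],o['tcp_rot'],o['wrist_force'],o['opening'],o['time'])
d=np.array([.469,.333]);r=np.radians(4.8);w=d-.051*np.array([np.cos(r),np.sin(r)])
print(w,goto([*w,.120],94.8))"
```

```text
[0.42487838 0.33483794 0.29505693] [-1.79964673e+02  3.48986156e-02  9.47911295e+01] [-0.85137875  0.32885102 -0.72002483] 0.042775888317101086 6.55
[0.41817886 0.32873243] (array([-0.054, -0.071,  1.751]), np.float64(-0.0))
```

Emit:
servo_tool --rows '[{"offset": [-0.054, -0.071, 0.3], "yaw": 0, "claw": 0.5}, {"offset": [-0.054, -0.071, 0.7], "yaw": 0, "claw": 0.5}, {"offset": [-0.054, -0.071, 1], "yaw": 0, "claw": 0.5}]'

```text
time: 6.92
ee_pos: [0.4191, 0.3272, 0.1936]
tcp_rot: [-179.9, 0.1, 94.6]
wrist_force: [-0.8, -0.0, 0.5]
opening: 0.0423
grasp_force: 0.0
```

Emit:
servo_tool --rows '[{"offset": [0, 0, 0.3], "yaw": 0, "claw": 0.5}, {"offset": [0, 0, 0.6], "yaw": 0, "claw": 0.5}, {"offset": [0, 0, 0.75], "yaw": 0, "claw": 0.5}, {"offset": [0, 0, 0.87], "yaw": 0, "claw": 0.5}, {"offset": [0, 0, 0.87], "yaw": 0, "claw": 0.5}]'

```text
time: 7.55
ee_pos: [0.4187, 0.3283, 0.1083]
tcp_rot: [-180.0, 0.0, 94.7]
wrist_force: [0.1, 0.7, 0.9]
opening: 0.0428
grasp_force: 0.0
```

Emit:
servo_tool --rows '[{"offset": [0, 0, 0], "yaw": 0, "claw": 0.7}, {"offset": [0, 0, 0], "yaw": 0, "claw": 0.8}, {"offset": [0, 0, 0], "yaw": 0, "claw": 1}, {"offset": [0, 0, 0], "yaw": 0, "claw": 1}, {"offset": [0, 0, 0], "yaw": 0, "claw": 1}, {"offset": [0, 0, 0], "yaw": 0, "claw": 1}]' --squeeze 50

```text
time: 8.3
ee_pos: [0.4189, 0.3289, 0.1094]
tcp_rot: [179.9, -0.0, 94.7]
wrist_force: [-0.7, 0.2, 6.1]
opening: 0.0063
grasp_force: 51.3
```

Emit:
servo_tool --rows '[{"offset": [0, 0, -0.05], "yaw": 0, "claw": 1}, {"offset": [0, 0, -0.15], "yaw": 0, "claw": 1}, {"offset": [0, 0, -0.3], "yaw": 0, "claw": 1}, {"offset": [0, 0, -0.5], "yaw": 0, "claw": 1}, {"offset": [0, 0, -0.7], "yaw": 0, "claw": 1}, {"offset": [0, 0, -0.7], "yaw": 0, "claw": 1}]'

```text
time: 9.05
ee_pos: [0.4192, 0.3291, 0.1808]
tcp_rot: [179.8, -0.1, 94.7]
wrist_force: [-0.1, -0.9, -2.1]
opening: 0.006
grasp_force: 50.5
```

```bash
cat > dish.py <<'E'
from h import *
o=get_obs();print(o['ee_pos'],o['tcp_rot'],o['wrist_force'],o['opening'],o['grasp_force'],o['time'])
import sys
x0,x1,y0,y1,z0,z1=map(float,sys.argv[2:8])
for n in ['side','top']:
    p,W,hsv=look(n,sys.argv[1]);S,V=hsv[...,1],hsv[...,2];x,y,z=W[...,0],W[...,1],W[...,2]
    m=(x>x0)&(x<x1)&(y>y0)&(y<y1)&(z>z0)&(z<z1)&(S<60)&(V>120)
    k,l,st,ce=cv2.connectedComponentsWithStats(m.astype(np.uint8))
    if k<2: continue
    i=1+np.argmax(st[1:,4]);q=W[l==i];A=np.c_[q[:,:2],np.ones(len(q))];f=np.linalg.lstsq(A,q[:,2],rcond=None)[0]
    print(n,len(q),[np.round(v,4) for v in rect(q[:,:2])],'z',np.percentile(q[:,2],[2,50,98]).round(4),'slope',f[:2].round(3))
E
python3 dish.py lift .36 .58 .22 .42 .15 .18
```

```text
[0.41924889 0.32911274 0.18080866] [ 1.79838514e+02 -1.05553288e-01  9.46863967e+01] [-0.09164674 -0.86480551 -2.08537643] 0.006022571730583882 50.477415919303894 9.05
side 498 [array([0.4661, 0.3293]), array([0.1209, 0.111 ]), np.float64(7.1979)] z [0.1507 0.162  0.1721] slope [-0.013 -0.004]
top 483 [array([0.4644, 0.3325]), array([0.1162, 0.1095]), np.float64(5.4172)] z [0.1511 0.164  0.1699] slope [-0.027  0.012]
```

View pics/side_lift.png

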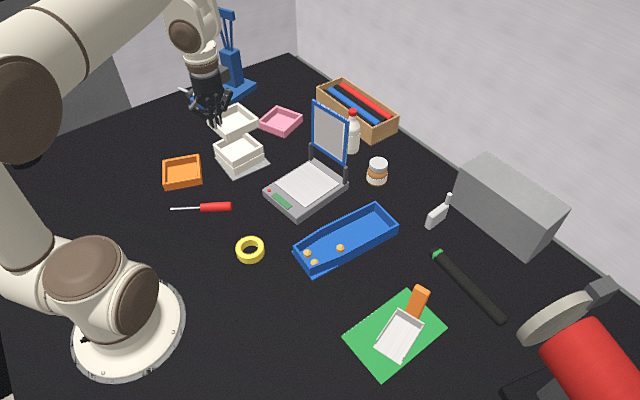

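Emit:
servo_tool --rows '[{"offset": [-0.15, 0.04, 0], "yaw": 0, "claw": 1}, {"offset": [-0.4, 0.11, 0], "yaw": 0, "claw": 1}, {"offset": [-0.6, 0.17, 0], "yaw": 0, "claw": 1}, {"offset": [-0.8, 0.225, 0], "yaw": 0, "claw": 1}]'

```text
time: 9.65
ee_pos: [0.4476, 0.249, 0.1778]
tcp_rot: [-179.9, 0.0, 94.7]
wrist_force: [0.9, -0.2, -1.6]
opening: 0.0062
grasp_force: 50.5
```

Emit:
servo_tool --rows '[{"offset": [-0.2, 0.06, 0], "yaw": 0, "claw": 1}, {"offset": [-0.4, 0.11, 0], "yaw": 0, "claw": 1}, {"offset": [-0.6, 0.17, 0], "yaw": 0, "claw": 1}, {"offset": [-0.8, 0.225, 0], "yaw": 0, "claw": 1}]'

```text
time: 10.15
ee_pos: [0.4764, 0.1711, 0.1778]
tcp_rot: [-179.9, 0.0, 94.7]
wrist_force: [-0.2, -0.2, -1.3]
opening: 0.0064
grasp_force: 50.5
```

Emit:
servo_tool --rows '[{"offset": [-0.3, 0.08, 0], "yaw": 0, "claw": 1}, {"offset": [-0.5, 0.15, 0], "yaw": 0, "claw": 1}, {"offset": [-0.7, 0.2, 0], "yaw": -0.01, "claw": 1}, {"offset": [-0.81, 0.225, 0], "yaw": -0.0133, "claw": 1}, {"offset": [-0.81, 0.225, 0], "yaw": -0.0133, "claw": 1}, {"offset": [-0.81, 0.225, 0], "yaw": -0.0133, "claw": 1}]'

```text
time: 10.9
ee_pos: [0.5053, 0.0942, 0.1785]
tcp_rot: [-180.0, -0.0, 97.1]
wrist_force: [-0.5, 0.3, -0.4]
opening: 0.0063
grasp_force: 50.5
```

```bash
python3 dish.py over .45 .66 .0 .2 .15 .18; python3 -c "
from h import *
print(goto([.5062,.0944,.084],97.1))"
```

```text
[0.50528826 0.09416509 0.17845439] [-1.79982597e+02 -8.12991469e-03  9.70643583e+01] [-0.4918684   0.34459996 -0.43082378] 0.006326966072591889 50.48031806945801 10.9
side 447 [array([0.552 , 0.0955]), array([0.1175, 0.1052]), np.float64(8.1016)] z [0.1505 0.1611 0.1666] slope [-0.016  0.008]
top 11 [array([0.5454, 0.0448]), array([0.0212, 0.0025]), np.float64(1.9313)] z [0.1605 0.1628 0.1664] slope [-0.131  1.014]
(array([-0.001,  0.009,  0.945]), np.float64(0.0001))
```

Emit:
servo_tool --rows '[{"offset": [0, 0.01, 0.3], "yaw": 0, "claw": 1}, {"offset": [0, 0.01, 0.6], "yaw": 0, "claw": 1}, {"offset": [0, 0.01, 0.8], "yaw": 0, "claw": 1}, {"offset": [0, 0.01, 0.9], "yaw": 0, "claw": 1}, {"offset": [0, 0.01, 0.95], "yaw": 0, "claw": 1}, {"offset": [0, 0.01, 0.95], "yaw": 0, "claw": 1}]'

```text
time: 11.75
ee_pos: [0.5068, 0.0942, 0.0842]
tcp_rot: [179.9, -0.0, 97.1]
wrist_force: [0.1, 0.6, -1.3]
opening: 0.0064
grasp_force: 50.5
```

Emit:
servo_tool --rows '[{"offset": [0, 0, 0.01], "yaw": 0, "claw": 0.9}, {"offset": [0, 0, 0.01], "yaw": 0, "claw": 0.8}, {"offset": [0, 0, 0.0], "yaw": 0, "claw": 0.65}, {"offset": [0, 0, 0.0], "yaw": 0, "claw": 0.65}, {"offset": [0, 0, -0.3], "yaw": 0, "claw": 0.65}, {"offset": [0, 0, -0.8], "yaw": 0, "claw": 0.5}, {"offset": [0, 0, -1], "yaw": 0, "claw": 0.5}]'

```text
time: 12.62
ee_pos: [0.5073, 0.0942, 0.1866]
tcp_rot: [179.8, -0.0, 97.1]
wrist_force: [-0.5, -0.8, -0.4]
opening: 0.0429
grasp_force: 0.0
```

Emit:
servo_tool --rows '[{"offset": [-0.5, -0.5, -0.5], "yaw": 0, "claw": 0.3}, {"offset": [-1, -1, -0.5], "yaw": 0, "claw": 0.3}, {"offset": [-1, -1, -0.5], "yaw": 0, "claw": 0.3}]'

```text
time: 13.0
ee_pos: [0.4184, -0.019, 0.2348]
tcp_rot: [179.9, 0.0, 97.0]
wrist_force: [0.3, -0.6, 0.2]
opening: 0.06
grasp_force: 0.0
```

```bash
python3 dish.py placed .45 .66 .0 .2 .062 .08; python3 -c "
from cov import *
cover()"
python3 - <<'E'
import sys;sys.path.insert(0,'.')
from h import *
for n in ['side','top']:
    p,W,hsv=look(n)
    H,S,V=hsv[...,0].astype(int),hsv[...,1],hsv[...,2];x,y,zz=W[...,0],W[...,1],W[...,2]
    B=lambda x0,x1,y0,y1,z0,z1:(x>x0)&(x<x1)&(y>y0)&(y<y1)&(zz>z0)&(zz<z1)
    for nm,m in [('handle',B(.4,.65,-.48,-.22,.095,.13)&(H>5)&(H<22)&(S>150)),('floor',B(.33,.6,-.48,-.24,.0035,.009)&(S<60)&(V>100)),('mat',B(.3,.56,-.46,-.25,-.01,.012)&(H>50)&(H<75)&(S>120))]:
        m=cv2.morphologyEx(m.astype(np.uint8),cv2.MORPH_OPEN,np.ones((2,2)))
        k,l,st,ce=cv2.connectedComponentsWithStats(m)
        i=1+np.argmax(st[1:,4]);print(n,nm,st[i,4],ce[i],[np.round(v,4) for v in rect(W[l==i][:,:2])])
E
```

```text
[ 0.41835989 -0.01902967  0.23483684] [1.79895948e+02 3.58616725e-02 9.70179858e+01] [ 0.26938202 -0.62675071  0.21250661] 0.059993988474745796 0.0 13.0
side 428 [array([0.5569, 0.0998]), array([0.1142, 0.112 ]), np.float64(7.054)] z [0.0623 0.0681 0.0717] slope [-0.002 -0.001]
top 358 [array([0.5543, 0.0992]), array([0.1105, 0.1101]), np.float64(7.2197)] z [0.0636 0.069  0.0732] slope [-0.003 -0.001]
top 431 edge X,Z 0.0102 0.1506 angle 1.638 Z [-0.     0.151]
side 595 edge X,Z 0.0125 0.1497 angle 1.654 Z [0.001 0.151]
side handle 163 [422.21472393 291.89570552] [array([ 0.5662, -0.3496]), array([0.0854, 0.0311]), np.float64(10.6551)]
side floor 414 [400.5531401  332.71256039] [array([ 0.4769, -0.3683]), array([0.0526, 0.0923]), np.float64(63.8682)]
side mat 3035 [388.05733114 338.88237232] [array([nan, nan]), array([0., 0.]), np.float64(0.0)]
top handle 82 [447.85365854 208.6097561 ] [array([ 0.5344, -0.3753]), array([0.0163, 0.0756]), np.float64(16.4885)]
top floor 115 [443.26956522 234.32173913] [array([ 0.4666, -0.378 ]), array([0.0446, 0.0517]), np.float64(5.6369)]
top mat 1649 [433.26258338 244.28805337] [array([ 0.4597, -0.3633]), array([0.1926, 0.1328]), np.float64(1.409)]
```

The dish is placed at (0.5556, 0.0995), level. The cover reads about 1.64 and the scoop has not moved. Next is the scoop.

Emit:
servo_tool --rows '[{"offset": [-0.2, 0.04, 0], "yaw": -0.056, "claw": 0.3}, {"offset": [-0.4, 0.1, 0], "yaw": -0.112, "claw": 0.3}, {"offset": [-0.6, 0.15, 0], "yaw": -0.168, "claw": 0.3}, {"offset": [-0.8, 0.19, 0], "yaw": -0.224, "claw": 0.3}, {"offset": [-1, 0.19, 0], "yaw": -0.28, "claw": 0.3}, {"offset": [-1, 0.19, 0], "yaw": -0.336, "claw": 0.3}, {"offset": [-1, 0.19, 0], "yaw": -0.392, "claw": 0.3}, {"offset": [-1, 0.19, 0], "yaw": -0.448, "claw": 0.3}, {"offset": [-1, 0.19, 0], "yaw": -0.504, "claw": 0.3}, {"offset": [-1, 0.19, 0], "yaw": -0.558, "claw": 0.3}, {"offset": [-1, 0.19, 0], "yaw": -0.558, "claw": 0.3}]'

```text
time: 14.68
ee_pos: [0.4513, -0.1138, 0.233]
tcp_rot: [180.0, -0.1, -162.5]
wrist_force: [-0.0, -0.3, -0.4]
opening: 0.0598
grasp_force: 0.0
```

```bash
python3 -c "
from h import *
o=get_obs();print(o['ee_pos'],o['tcp_rot'],o['q'])
print(goto([.5264,-.3544,.18],-162.6))"
```

```text
[ 0.45128108 -0.11380385  0.23299596] [ 1.79963651e+02 -5.08397475e-02 -1.62475253e+02] [-1.41561064e+01 -6.88282219e+00 -3.88051085e+00  9.30646652e+01
  4.23188668e-03 -3.16808393e+01]
(array([ 0.008, -2.521,  0.528]), np.float64(0.0007))
```

Emit:
servo_tool --rows '[{"offset": [0, -0.4, 0], "yaw": 0, "claw": 0.3}, {"offset": [0, -0.84, 0], "yaw": 0, "claw": 0.3}]'

```text
time: 14.92
ee_pos: [0.4769, -0.1947, 0.2335]
tcp_rot: [180.0, 0.0, -162.6]
wrist_force: [1.6, 0.8, -0.3]
opening: 0.0599
grasp_force: 0.0
```

Emit:
servo_tool --rows '[{"offset": [0, -0.4, 0], "yaw": 0, "claw": 0.3}, {"offset": [0, -0.84, 0], "yaw": 0, "claw": 0.3}]'

```text
time: 15.18
ee_pos: [0.5021, -0.2755, 0.2332]
tcp_rot: [180.0, -0.0, -162.7]
wrist_force: [0.2, -0.5, -0.0]
opening: 0.0599
grasp_force: 0.0
```

Emit:
servo_tool --rows '[{"offset": [0, -0.4, 0], "yaw": 0, "claw": 0.3}, {"offset": [0.008, -0.84, 0.3], "yaw": 0, "claw": 0.3}, {"offset": [0.008, -0.84, 0.528], "yaw": 0, "claw": 0.3}, {"offset": [0.008, -0.84, 0.528], "yaw": 0, "claw": 0.3}]'

```text
time: 15.68
ee_pos: [0.5255, -0.3545, 0.178]
tcp_rot: [179.8, -0.2, -162.7]
wrist_force: [-0.4, 0.0, 0.5]
opening: 0.0597
grasp_force: 0.0
```

Run:
```python
from h import *
o=get_obs();print(o['ee_pos'],o['tcp_rot'])
for n in ['side','top']:
    p,W,hsv=look(n,'pre')
    H,S,V=hsv[...,0].astype(int),hsv[...,1],hsv[...,2];x,y,zz=W[...,0],W[...,1],W[...,2]
    B=lambda x0,x1,y0,y1,z0,z1:(x>x0)&(x<x1)&(y>y0)&(y<y1)&(zz>z0)&(zz<z1)
    for nm,m in [('handle',B(.48,.6,-.42,-.28,.02,.13)&(H>5)&(H<22)&(S>150)),('floor',B(.36,.54,-.45,-.3,.0035,.009)&(S<60)&(V>100))]:
        k,l,st,ce=cv2.connectedComponentsWithStats(m.astype(np.uint8))
        i=1+np.argmax(st[1:,4]);q=W[l==i];print(n,nm,st[i,4],ce[i].round(),np.median(q,0),[np.round(v,4) for v in rect(q[:,:2])])
print(goto([.5264,-.3544,.079],-162.6))
s=cv2.imread('pics/side_pre.png');cv2.imwrite('pics/c2.png',cv2.resize(s[210:400,320:520],None,fx=3,fy=3,interpolation=cv2.INTER_CUBIC))
```

```text
[ 0.52549437 -0.35447242  0.17797725] [ 1.79783462e+02 -1.65558917e-01 -1.62672585e+02]
side handle 508 [417. 300.] [ 0.52355687 -0.35774853  0.07922883] [array([ 0.5285, -0.3553]), array([0.031 , 0.0349]), np.float64(15.7331)]
side floor 867 [397. 338.] [ 0.46379496 -0.37383606  0.00501361] [array([ 0.465 , -0.3745]), array([0.0972, 0.0656]), np.float64(18.3781)]
top handle 65 [438. 216.] [ 0.51536953 -0.34312325  0.05002229] [array([ 0.5142, -0.3514]), array([0.0344, 0.017 ]), np.float64(75.8412)]
top floor 453 [445. 236.] [ 0.46378971 -0.37808332  0.00561129] [array([ 0.4617, -0.3775]), array([0.0959, 0.0643]), np.float64(12.046)]
(array([-0.002,  0.   ,  1.023]), np.float64(0.0003))
```

View pics/c2.png

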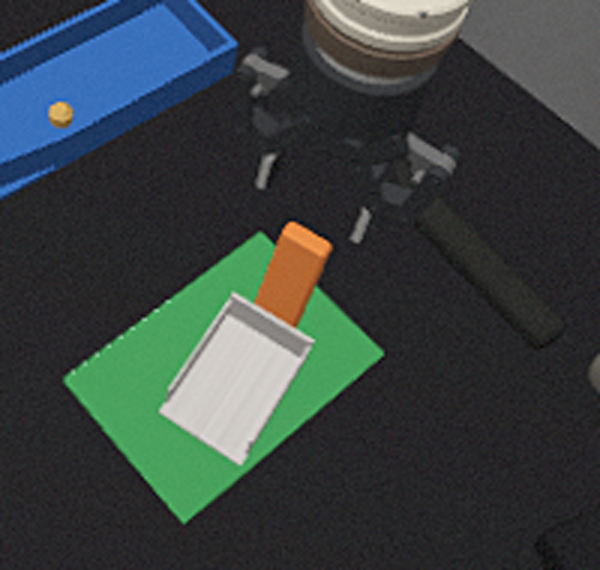

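The crop shows the open fingers at crop (268,170) and (360,222), either side of the handle top at (310,235). They will close on its width. Descending.

Emit:
servo_tool --rows '[{"offset": [0, 0, 0.3], "yaw": 0, "claw": 0.3}, {"offset": [0, 0, 0.6], "yaw": 0, "claw": 0.3}, {"offset": [0, 0, 0.85], "yaw": 0, "claw": 0.3}, {"offset": [0, 0, 0.99], "yaw": 0, "claw": 0.3}, {"offset": [0, 0, 0.99], "yaw": 0, "claw": 0.4}, {"offset": [0, 0, 0.99], "yaw": 0, "claw": 0.5}, {"offset": [0, 0, 0.99], "yaw": 0, "claw": 0.6}, {"offset": [0, 0, 0.99], "yaw": 0, "claw": 1}, {"offset": [0, 0, 0.99], "yaw": 0, "claw": 1}, {"offset": [0, 0, 0.99], "yaw": 0, "claw": 1}, {"offset": [0, 0, 0.99], "yaw": 0, "claw": 1}, {"offset": [0, 0, 0.99], "yaw": 0, "claw": 1}]' --squeeze 100

```text
time: 17.27
ee_pos: [0.5266, -0.3554, 0.0834]
tcp_rot: [-179.9, 0.1, -162.5]
wrist_force: [1.0, -0.4, 6.3]
opening: 0.0329
grasp_force: 98.7
```

Emit:
servo_tool --rows '[{"offset": [0, 0, -0.1], "yaw": 0, "claw": 1}, {"offset": [0, 0, -0.2], "yaw": 0, "claw": 1}, {"offset": [0, 0, -0.4], "yaw": 0, "claw": 1}, {"offset": [0, 0, -0.6], "yaw": 0, "claw": 1}, {"offset": [0, 0, -0.8], "yaw": 0, "claw": 1}, {"offset": [0, 0, -0.8], "yaw": 0, "claw": 1}, {"offset": [0, 0, -0.8], "yaw": 0, "claw": 1}]'

```text
time: 18.15
ee_pos: [0.5257, -0.3549, 0.1611]
tcp_rot: [180.0, -0.0, -162.5]
wrist_force: [0.4, -0.5, -1.7]
opening: 0.0326
grasp_force: 99.4
```

```bash
cat > sc.py <<'E'
from h import *
import sys
def scoop(tag,z0,z1,box):
    o=get_obs();print(o['ee_pos'].round(4),o['tcp_rot'].round(2),'F',o['wrist_force'].round(2),'T',o['torque'].round(2),o['opening'].round(4),o['time'])
    R=Ro.from_euler('xyz',o['tcp_rot'],degrees=True).as_matrix()
    for n in ['side','top']:
        p,W,hsv=look(n,tag);S,V=hsv[...,1],hsv[...,2];x,y,z=W[...,0],W[...,1],W[...,2]
        m=(x>box[0])&(x<box[1])&(y>box[2])&(y<box[3])&(z>z0)&(z<z1)&(S<60)&(V>90)
        q=W[m]; q=q[~np.isnan(q).any(1)]
        L=(q-o['ee_pos'])@R   # tool frame: -x tool = +x scoop
        L=L[(abs(L[:,1])<.026)&(L[:,0]>.022)&(L[:,0]<.11)]
        if len(L)<20: print(n,'few',len(L));continue
        b=np.polyfit(L[:,0],L[:,2],1)
        for _ in range(5):
            r=L[:,2]-np.polyval(b,L[:,0]);k=abs(r)<.006;b=np.polyfit(L[k,0],L[k,2],1)
        print(n,len(L),k.sum(),'pitch nose down deg',np.degrees(np.arctan(b[0])).round(2),'floor depth at x tool .069',np.polyval(b,.069).round(4))
E
python3 -c "
from sc import *
scoop('lift',.05,.13,(.33,.56,-.5,-.25))"
```

```text
Traceback (most recent call last):
  File "sc.py", line 4, in scoop
    o=get_obs();print(o['ee_pos'].round(4),o['tcp_rot'].round(2),'F',o['wrist_force'].round(2),'T',o['torque'].round(2),o['opening'].round(4),o['time'])
                                                                                                                        ^^^^^^^^^^^^^^^^^^
AttributeError: 'float' object has no attribute 'round'
```

```bash
sed -i "s/o\['opening'\].round(4)/round(o['opening'],4)/" sc.py; python3 -c "
from sc import *
scoop('lift2',.04,.13,(.33,.56,-.5,-.25))
s=cv2.imread('pics/side_lift2.png');cv2.imwrite('pics/c3.png',cv2.resize(s[170:400,300:520],None,fx=2.6,fy=2.6,interpolation=cv2.INTER_CUBIC))"
```

```text
[ 0.5257 -0.3549  0.1611] [ 1.7996e+02 -3.0000e-02 -1.6248e+02] F [ 0.39 -0.49 -1.67] T [ 0.03 -0.08 -0.06] 0.0326 18.15
side 1054 1054 pitch nose down deg -0.3 floor depth at x tool .069 0.0791
top 439 439 pitch nose down deg -0.24 floor depth at x tool .069 0.0788
```

View pics/c3.png

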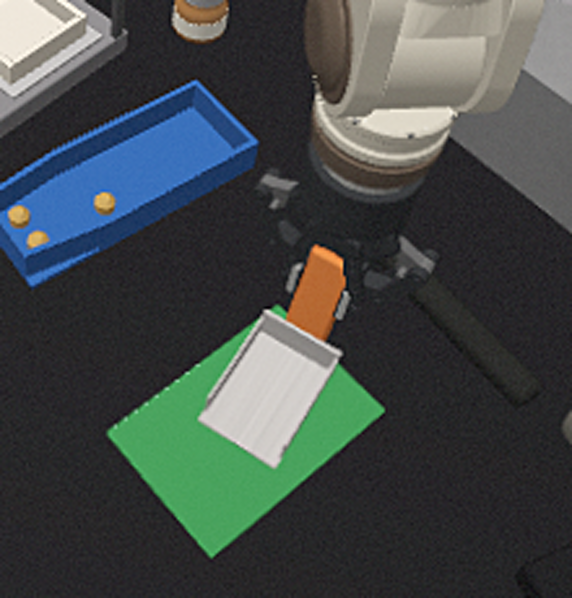

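The scoop is held level at −0.3° in the width pinch. The pan's underside is 81 mm below the TCP. Moving over the bin's empty half.

Emit:
servo_tool --rows '[{"offset": [-0.25, 0.25, 0], "yaw": 0, "claw": 1}, {"offset": [-0.5, 0.5, 0], "yaw": 0, "claw": 1}, {"offset": [-0.75, 0.75, 0], "yaw": 0, "claw": 1}, {"offset": [-0.955, 0.96, 0], "yaw": 0, "claw": 1}]'

```text
time: 18.75
ee_pos: [0.5883, -0.2334, 0.1608]
tcp_rot: [180.0, -0.1, -162.5]
wrist_force: [0.1, 0.8, -1.5]
opening: 0.0327
grasp_force: 99.5
```

Emit:
servo_tool --rows '[{"offset": [-0.25, 0.25, 0], "yaw": 0.04, "claw": 1}, {"offset": [-0.5, 0.5, 0], "yaw": 0.08, "claw": 1}, {"offset": [-0.75, 0.75, 0], "yaw": 0.118, "claw": 1}, {"offset": [-0.955, 0.96, 0], "yaw": 0.118, "claw": 1}, {"offset": [-0.955, 0.96, 0], "yaw": 0.118, "claw": 1}]'

```text
time: 19.38
ee_pos: [0.6506, -0.1125, 0.1606]
tcp_rot: [180.0, -0.1, 176.4]
wrist_force: [-0.5, -0.1, -2.4]
opening: 0.0325
grasp_force: 99.5
```

```bash
cat > binf.py <<'E'
from sc import *
scoop('bin',.05,.13,(.45,.72,-.22,0.02))
print(goto([.6502,-.1145,.10],176.2))
# bin rim: side lines of rim top, both views
for n in ['side','top']:
    p,W,hsv=look(n);H,S=hsv[...,0].astype(int),hsv[...,1];x,y,z=W[...,0],W[...,1],W[...,2]
    m=(H>100)&(H<120)&(S>130)&(z>.036)&(z<.045)&(x>.39)&(x<.68)&(y<-.03)&(y>-.18)
    q=W[m];t=np.radians(-3.8);bx=(q[:,0]-.5345)*np.cos(t)+(q[:,1]+.1068)*np.sin(t);by=-(q[:,0]-.5345)*np.sin(t)+(q[:,1]+.1068)*np.cos(t)
    for lo,hi in [(-.12,-.08),(-.08,-.05),(-.04,0),(0,.04),(.04,.08),(.08,.12)]:
        k=(bx>lo)&(bx<hi);print(n,lo,k.sum(),np.percentile(by[k&(by>0)],[5,50,95]).round(4) if (k&(by>0)).sum()>4 else None,np.percentile(by[k&(by<0)],[5,50,95]).round(4) if (k&(by<0)).sum()>4 else None)
    print('ends',np.percentile(bx,[1,99]).round(4))
E
python3 binf.py
```

```text
[ 0.6506 -0.1125  0.1606] [ 1.7998e+02 -8.0000e-02  1.7643e+02] F [-0.54 -0.09 -2.4 ] T [-0.04 -0.05  0.04] 0.0325 19.375
side 484 484 pitch nose down deg 0.19 floor depth at x tool .069 0.0791
top few 0
(array([-0.004, -0.001,  0.61 ]), np.float64(0.0006))
side -0.12 85 [0.0359 0.0402 0.0446] [-0.0439 -0.0407 -0.0364]
side -0.08 66 [0.0409 0.0444 0.0487] [-0.0485 -0.0446 -0.0407]
side -0.04 85 [0.0442 0.0474 0.0506] [-0.0498 -0.0471 -0.0429]
side 0 63 [0.0445 0.0473 0.0512] [-0.0497 -0.0472 -0.0434]
side 0.04 39 None [-0.05   -0.0465 -0.044 ]
side 0.08 37 None [-0.0499 -0.0477 -0.0438]
ends [-0.1302  0.1324]
top -0.12 0 None None
top -0.08 0 None None
top -0.04 0 None None
top 0 1 None None
top 0.04 25 [0.0434 0.0464 0.049 ] None
top 0.08 30 [0.0437 0.0463 0.049 ] None
ends [0.0417 0.1296]
```

Emit:
servo_tool --rows '[{"offset": [0, 0, 0.25], "yaw": 0, "claw": 1}, {"offset": [0, 0, 0.5], "yaw": 0, "claw": 1}, {"offset": [0, 0, 0.65], "yaw": 0, "claw": 1}, {"offset": [0, 0, 0.7], "yaw": 0, "claw": 1}, {"offset": [0, 0, 0.74], "yaw": 0, "claw": 1}, {"offset": [0, 0, 0.74], "yaw": 0, "claw": 1}]'

```text
time: 20.32
ee_pos: [0.6504, -0.1145, 0.0883]
tcp_rot: [-180.0, 0.0, 176.3]
wrist_force: [-0.4, 0.5, -1.1]
opening: 0.0325
grasp_force: 99.6
```

```bash
python3 -c "
from sc import *
scoop('inbin',.0,.05,(.45,.72,-.22,0.02))
a=np.load('top0.npz')
p,W,hsv=look('side');q=None
cv2.imwrite('pics/c4.png',cv2.resize(p[180:300,270:420,::-1],None,fx=5,fy=5,interpolation=cv2.INTER_CUBIC))
"
```

```text
[ 0.6504 -0.1145  0.0883] [-1.8000e+02  4.0000e-02  1.7628e+02] F [-0.37  0.47 -1.07] T [-0.03 -0.09 -0.08] 0.0325 20.325
side 471 471 pitch nose down deg 0.1 floor depth at x tool .069 0.0792
top few 0
```

View pics/c4.png

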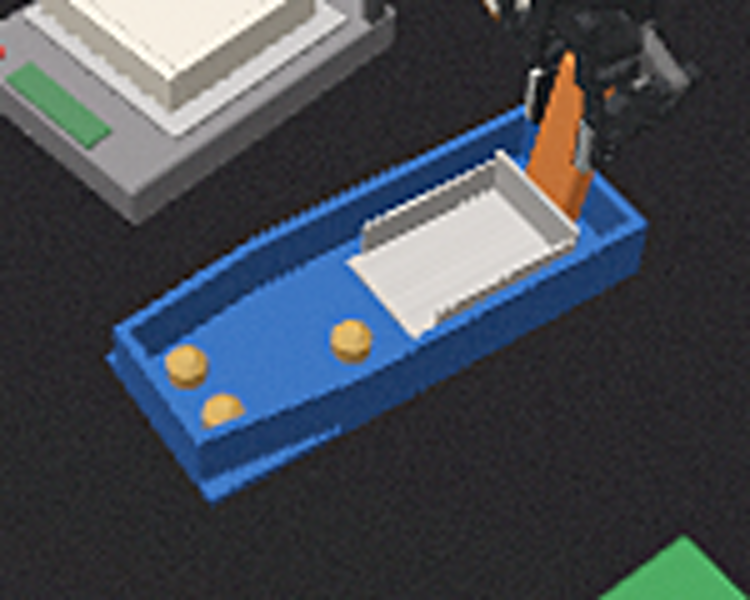

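The pan is in the empty half. Two plugs are at the near end, crop (187,365) and (222,412), and one is just ahead of the nose at (350,340). Drawing the pan towards the −x end.

Emit:
servo_tool --rows '[{"offset": [0, 0, 0.01], "yaw": 0, "claw": 1}, {"offset": [0, 0, 0.02], "yaw": 0, "claw": 1}, {"offset": [0, 0, 0.02], "yaw": 0, "claw": 1}]'

```text
time: 20.85
ee_pos: [0.6505, -0.1144, 0.0864]
tcp_rot: [-180.0, 0.1, 176.3]
wrist_force: [-0.2, 1.3, 2.6]
opening: 0.0329
grasp_force: 100.5
```

Emit:
servo_tool --rows '[{"offset": [0.05, 0, 0], "yaw": 0, "claw": 1}, {"offset": [0.15, 0, 0], "yaw": 0, "claw": 1}, {"offset": [0.25, 0, 0], "yaw": 0, "claw": 1}, {"offset": [0.35, 0, 0], "yaw": 0, "claw": 1}, {"offset": [0.45, 0, 0], "yaw": 0, "claw": 1}, {"offset": [0.55, 0, 0], "yaw": 0, "claw": 1}, {"offset": [0.65, 0, 0], "yaw": 0, "claw": 1}, {"offset": [0.75, 0, 0], "yaw": 0, "claw": 1}, {"offset": [0.85, 0, 0], "yaw": 0, "claw": 1}, {"offset": [0.95, 0, 0], "yaw": 0, "claw": 1}, {"offset": [0.99, 0, 0], "yaw": 0, "claw": 1}, {"offset": [0.99, 0, 0], "yaw": 0, "claw": 1}]'

```text
time: 22.35
ee_pos: [0.5509, -0.108, 0.0863]
tcp_rot: [-180.0, 0.0, 176.3]
wrist_force: [1.2, -0.6, 7.4]
opening: 0.0325
grasp_force: 100.4
```

```bash
python3 -c "
from sc import *
scoop('inbin2',.0,.05,(.35,.72,-.22,0.02))
p,W,hsv=look('side')
cv2.imwrite('pics/c5.png',cv2.resize(p[180:300,270:420,::-1],None,fx=5,fy=5,interpolation=cv2.INTER_CUBIC))
"
```

```text
[ 0.5509 -0.108   0.0863] [-1.7999e+02  3.0000e-02  1.7627e+02] F [ 1.17 -0.6   7.41] T [-0.02 -0.15  0.03] 0.0325 22.35
side 463 462 pitch nose down deg 0.21 floor depth at x tool .069 0.0792
top few 1
```

View pics/c5.png

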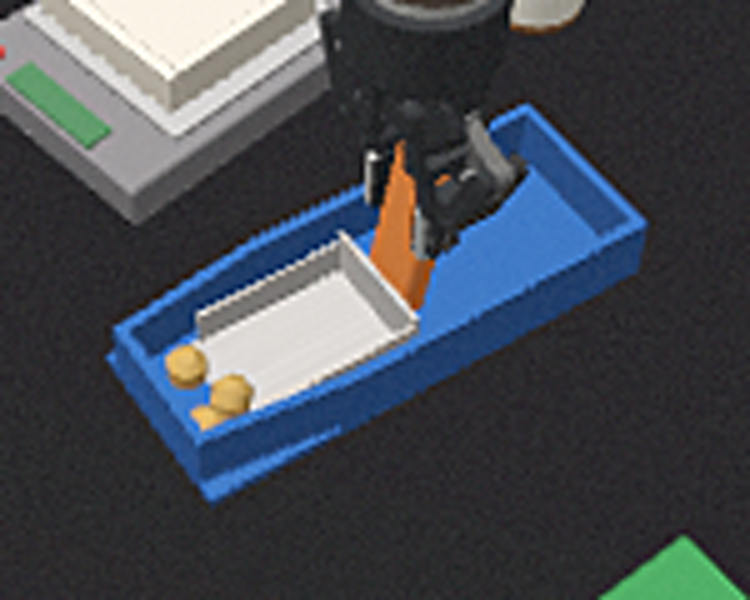

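The pan is at the plugs: one sits at crop (187,365), the other two are at (230,395) and (205,418), and the nose is about 25 mm from the end wall. Continuing slowly.

Emit:
servo_tool --rows '[{"offset": [0.05, 0, 0], "yaw": 0, "claw": 1}, {"offset": [0.1, 0, 0], "yaw": 0, "claw": 1}, {"offset": [0.14, 0, 0], "yaw": 0, "claw": 1}, {"offset": [0.18, 0, 0], "yaw": 0, "claw": 1}, {"offset": [0.18, 0, 0], "yaw": 0, "claw": 1}]'

```text
time: 23.12
ee_pos: [0.5369, -0.1071, 0.0881]
tcp_rot: [-180.0, 0.6, 176.3]
wrist_force: [17.7, -1.0, 6.3]
opening: 0.0328
grasp_force: 100.3
```

Emit:
servo_tool --rows '[{"offset": [0.02, 0, 0], "yaw": 0, "claw": 1}, {"offset": [0.04, 0, 0], "yaw": 0, "claw": 1}, {"offset": [0.04, 0, 0], "yaw": 0, "claw": 1}]'

```text
time: 23.5
ee_pos: [0.5354, -0.1071, 0.0895]
tcp_rot: [-180.0, 0.9, 176.3]
wrist_force: [26.6, -0.5, 7.9]
opening: 0.0325
grasp_force: 100.9
```

Emit:
servo_tool --rows '[{"offset": [0.015, 0, 0], "yaw": 0, "claw": 1}, {"offset": [0.025, 0, 0], "yaw": 0, "claw": 1}, {"offset": [0.025, 0, 0], "yaw": 0, "claw": 1}]'

```text
time: 23.88
ee_pos: [0.534, -0.1069, 0.0908]
tcp_rot: [-180.0, 1.1, 176.3]
wrist_force: [28.0, 0.1, 13.8]
opening: 0.0328
grasp_force: 101.4
```

```bash
python3 -c "
from sc import *
scoop('inbin3',.0,.05,(.35,.72,-.22,0.02))
p,W,hsv=look('side')
cv2.imwrite('pics/c6.png',cv2.resize(p[190:290,280:400,::-1],None,fx=6,fy=6,interpolation=cv2.INTER_CUBIC))
"
```

```text
[ 0.534  -0.1069  0.0908] [-179.98    1.05  176.3 ] F [27.99  0.09 13.8 ] T [ 0.03 -6.08 -0.14] 0.0328 23.875
side 436 433 pitch nose down deg 1.29 floor depth at x tool .069 0.0808
top few 9
```

View pics/c6.png

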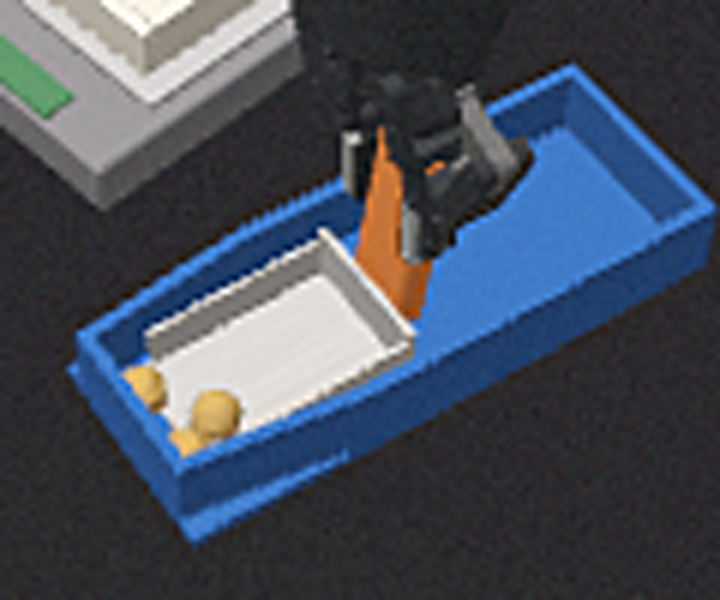

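It is jammed at 28 N, with the nose about 8 mm short of the wall and the plugs wedged against it. I'll back off a little and re-enter with a small lateral wiggle.

Emit:
servo_tool --rows '[{"offset": [-0.1, 0, 0], "yaw": 0, "claw": 1}, {"offset": [-0.14, 0, 0], "yaw": 0, "claw": 1}, {"offset": [-0.14, 0, 0.005], "yaw": 0, "claw": 1}]'

```text
time: 24.4
ee_pos: [0.5394, -0.1072, 0.0859]
tcp_rot: [-180.0, -0.2, 176.3]
wrist_force: [-6.1, 0.9, 19.5]
opening: 0.0328
grasp_force: 101.8
```

```bash
python3 -c "
from sc import *
scoop('inbin4',.0,.05,(.35,.72,-.22,0.02))
p,W,hsv=look('side')
cv2.imwrite('pics/c7.png',cv2.resize(p[220:280,280:360,::-1],None,fx=9,fy=9,interpolation=cv2.INTER_CUBIC))
"
```

```text
[ 0.5394 -0.1072  0.0859] [-1.8000e+02 -1.7000e-01  1.7626e+02] F [-6.13  0.92 19.46] T [ 0.26  2.05 -0.14] 0.0328 24.4
side 436 434 pitch nose down deg -0.6 floor depth at x tool .069 0.0784
top few 5
```

View pics/c7.png

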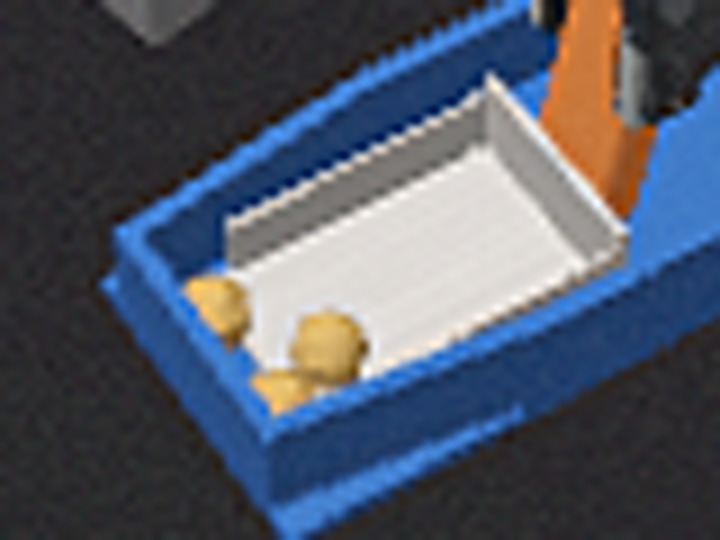

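Emit:
servo_tool --rows '[{"offset": [0, 0, -0.02], "yaw": 0, "claw": 1}, {"offset": [0, 0, -0.02], "yaw": 0, "claw": 1}]'

```text
time: 24.8
ee_pos: [0.5399, -0.1072, 0.0862]
tcp_rot: [180.0, -0.1, 176.3]
wrist_force: [-0.4, -0.2, 0.2]
opening: 0.0327
grasp_force: 99.6
```

Emit:
servo_tool --rows '[{"offset": [0.06, 0.02, 0], "yaw": 0, "claw": 1}, {"offset": [0.1, -0.02, 0], "yaw": 0, "claw": 1}, {"offset": [0.13, 0.02, 0], "yaw": 0, "claw": 1}, {"offset": [0.15, -0.02, 0], "yaw": 0, "claw": 1}, {"offset": [0.15, 0.02, 0], "yaw": 0, "claw": 1}, {"offset": [0.15, 0, 0], "yaw": 0, "claw": 1}]'

```text
time: 25.55
ee_pos: [0.532, -0.1068, 0.0918]
tcp_rot: [-180.0, 0.9, 176.3]
wrist_force: [21.7, 2.7, 13.8]
opening: 0.0324
grasp_force: 100.6
```

```bash
python3 -c "
from sc import *
scoop('inbin5',.0,.05,(.35,.72,-.22,0.02))
p,W,hsv=look('side')
H,S,V=hsv[...,0].astype(int),hsv[...,1],hsv[...,2]
m=(H>12)&(H<30)&(S>80)&(W[...,0]<.56)&(W[...,0]>.38)&(W[...,1]<-.04)&(W[...,1]>-.17)&(W[...,2]<.06)
k,l,st,ce=cv2.connectedComponentsWithStats(m.astype(np.uint8))
t=np.radians(-3.8)
for i in range(1,k):
    if st[i,4]>8:
        q=np.nanmedian(W[l==i],0);d=q-[.5345,-.1068,0];print(st[i,4],ce[i].round(1),'bin',round(d[0]*np.cos(t)+d[1]*np.sin(t),4),round(-d[0]*np.sin(t)+d[1]*np.cos(t),4),'z',np.nanpercentile(W[l==i][:,2],[5,95]).round(4))
"
```

```text
[ 0.532  -0.1068  0.0918] [-179.96    0.89  176.32] F [21.65  2.73 13.84] T [ 0.9  -4.25 -0.1 ] 0.0324 25.55
side 426 420 pitch nose down deg 2.28 floor depth at x tool .069 0.0816
top few 9
39 [342.8 233.4] bin -0.0094 -0.0024 z [0.0381 0.0591]
33 [304.4 253.8] bin -0.1125 0.0114 z [0.016  0.0268]
70 [314.1 259.6] bin -0.1002 -0.0156 z [0.0193 0.0287]
```

Emit:
servo_tool --rows '[{"offset": [0, 0, -0.05], "yaw": 0, "claw": 1}, {"offset": [0, 0, -0.1], "yaw": 0, "claw": 1}, {"offset": [0, 0, -0.15], "yaw": 0, "claw": 1}, {"offset": [0, 0, -0.2], "yaw": 0, "claw": 1}, {"offset": [0, 0, -0.2], "yaw": 0, "claw": 1}]'

```text
time: 26.32
ee_pos: [0.5271, -0.1063, 0.1072]
tcp_rot: [180.0, 0.1, 176.3]
wrist_force: [6.0, -0.3, -6.1]
opening: 0.0324
grasp_force: 99.8
```

```bash
cat > pl.py <<'E'
from sc import *
def plugs(tag,box=(.38,.58,-.17,-.04),zmax=.2):
    o=get_obs();R=Ro.from_euler('xyz',o['tcp_rot'],degrees=True).as_matrix()
    for n in ['side','top']:
        p,W,hsv=look(n,tag);H,S,V=hsv[...,0].astype(int),hsv[...,1],hsv[...,2]
        m=(H>10)&(H<30)&(S>80)&(W[...,0]<box[1])&(W[...,0]>box[0])&(W[...,1]<box[3])&(W[...,1]>box[2])&(W[...,2]<zmax)
        k,l,st,ce=cv2.connectedComponentsWithStats(m.astype(np.uint8));t=np.radians(-3.8)
        for i in range(1,k):
            if st[i,4]>8:
                q=np.nanmedian(W[l==i],0);d=q-[.5345,-.1068,0];L=(q-o['ee_pos'])@R
                print(n,st[i,4],ce[i].round(0),'bin',round(d[0]*np.cos(t)+d[1]*np.sin(t),3),round(-d[0]*np.sin(t)+d[1]*np.cos(t),3),'ztop',np.nanpercentile(W[l==i][:,2],95).round(4),'scoop x,y,z',(.069-L[0]).round(3),L[1].round(3),(.081-L[2]).round(3))
E
python3 -c "
from pl import *
scoop('up1',.01,.09,(.35,.72,-.22,0.02));plugs('up1')
p=cv2.imread('pics/side_up1.png')
cv2.imwrite('pics/c8.png',cv2.resize(p[210:280,280:360],None,fx=8,fy=8,interpolation=cv2.INTER_CUBIC))"
```

```text
[ 0.5271 -0.1063  0.1072] [1.7999e+02 1.4000e-01 1.7629e+02] F [ 6.04 -0.28 -6.11] T [-0.1  -2.3  -0.02] 0.0324 26.325
side 412 406 pitch nose down deg 6.0 floor depth at x tool .069 0.0868
top few 13
side 167 [343. 226.] bin -0.011 -0.001 ztop 0.1176 scoop x,y,z 0.066 -0.001 0.047
side 41 [304. 252.] bin -0.115 0.011 ztop 0.0359 scoop x,y,z -0.038 0.011 0.007
side 87 [313. 259.] bin -0.103 -0.018 ztop 0.0377 scoop x,y,z -0.027 -0.018 0.009
```

View pics/c8.png

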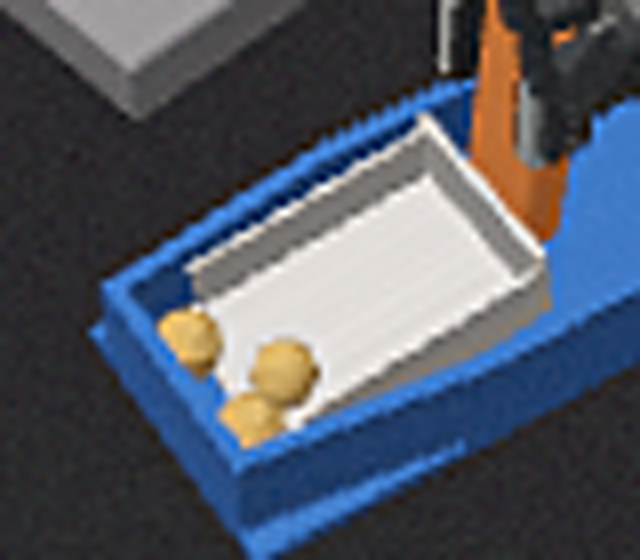

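All three plugs ride on the pan front, at crop (190,340), (285,372) and (250,418). Wall friction slipped the pan about 6° nose-down. I'll press it flat on the floor again, back off slightly and lift clear of the wall.

Emit:
servo_tool --rows '[{"offset": [0, 0, 0.05], "yaw": 0, "claw": 1}, {"offset": [0, 0, 0.1], "yaw": 0, "claw": 1}, {"offset": [-0.01, 0, 0.15], "yaw": 0, "claw": 1}, {"offset": [-0.02, 0, 0.2], "yaw": 0, "claw": 1}, {"offset": [-0.03, 0, 0.215], "yaw": 0, "claw": 1}, {"offset": [-0.03, 0, 0.215], "yaw": 0, "claw": 1}]'

```text
time: 27.28
ee_pos: [0.531, -0.1068, 0.0878]
tcp_rot: [-180.0, 0.3, 176.3]
wrist_force: [7.6, -1.0, 10.1]
opening: 0.0326
grasp_force: 100.3
```

```bash
python3 -c "
from pl import *
scoop('dn1',.0,.06,(.35,.72,-.22,0.02));plugs('dn1')"
```

```text
[ 0.531  -0.1068  0.0878] [-179.97    0.31  176.28] F [ 7.57 -0.99 10.11] T [ 0.12 -0.81 -0.08] 0.0326 27.275
side 403 401 pitch nose down deg 0.25 floor depth at x tool .069 0.0795
top few 12
side 181 [343. 230.] bin -0.009 -0.001 ztop 0.0963 scoop x,y,z 0.063 -0.001 0.05
side 35 [305. 255.] bin -0.112 0.008 ztop 0.0289 scoop x,y,z -0.04 0.008 0.019
side 67 [314. 260.] bin -0.101 -0.016 ztop 0.0294 scoop x,y,z -0.029 -0.016 0.019
```

Emit:
servo_tool --rows '[{"offset": [-0.015, 0, -0.01], "yaw": 0, "claw": 1}, {"offset": [-0.03, 0, -0.03], "yaw": 0, "claw": 1}, {"offset": [-0.035, 0, -0.06], "yaw": 0, "claw": 1}, {"offset": [-0.035, 0, -0.1], "yaw": 0, "claw": 1}, {"offset": [-0.035, 0, -0.15], "yaw": 0, "claw": 1}, {"offset": [-0.035, 0, -0.2], "yaw": 0, "claw": 1}, {"offset": [-0.035, 0, -0.2], "yaw": 0, "claw": 1}]'

```text
time: 28.35
ee_pos: [0.5327, -0.1068, 0.1064]
tcp_rot: [-180.0, 0.0, 176.3]
wrist_force: [0.3, -0.3, -2.5]
opening: 0.0325
grasp_force: 99.6
```

```bash
python3 -c "
from pl import *
scoop('up2',.01,.08,(.35,.72,-.22,0.02));plugs('up2')
p=cv2.imread('pics/side_up2.png')
cv2.imwrite('pics/c9.png',cv2.resize(p[210:280,280:360],None,fx=8,fy=8,interpolation=cv2.INTER_CUBIC))"
```

```text
[ 0.5327 -0.1068  0.1064] [-1.7999e+02  5.0000e-02  1.7628e+02] F [ 0.29 -0.28 -2.5 ] T [-0.02 -0.23  0.01] 0.0325 28.35
side 422 415 pitch nose down deg 1.53 floor depth at x tool .069 0.0805
top few 6
side 184 [344. 225.] bin -0.008 -0.002 ztop 0.1162 scoop x,y,z 0.063 -0.001 0.05
side 10 [359. 222.] bin 0.001 -0.048 ztop 0.1427 scoop x,y,z 0.072 -0.047 0.111
side 50 [305. 252.] bin -0.115 0.006 ztop 0.0456 scoop x,y,z -0.044 0.007 0.016
side 103 [314. 257.] bin -0.105 -0.02 ztop 0.0458 scoop x,y,z -0.034 -0.019 0.017
```

View pics/c9.png

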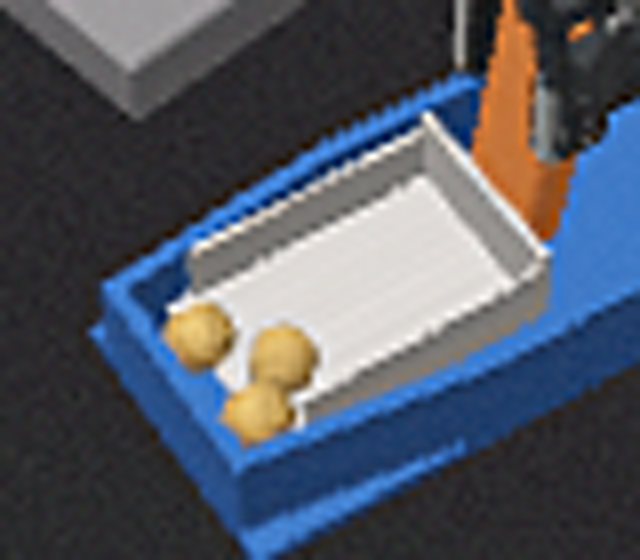

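The three plugs, at crop (198,335), (283,357) and (258,412), are carried at the very front of the pan. I'll lift clear, then start sharply nose-first and brake gently so that they slide back into the pan.

Emit:
servo_tool --rows '[{"offset": [0, 0, -0.03], "yaw": 0, "claw": 1}, {"offset": [0, 0, -0.08], "yaw": 0, "claw": 1}, {"offset": [0, 0, -0.15], "yaw": 0, "claw": 1}, {"offset": [0, 0, -0.22], "yaw": 0, "claw": 1}, {"offset": [0, 0, -0.28], "yaw": 0, "claw": 1}, {"offset": [0, 0, -0.32], "yaw": 0, "claw": 1}, {"offset": [0, 0, -0.34], "yaw": 0, "claw": 1}, {"offset": [0, 0, -0.34], "yaw": 0, "claw": 1}]'

```text
time: 29.55
ee_pos: [0.5325, -0.1067, 0.1398]
tcp_rot: [180.0, -0.0, 176.3]
wrist_force: [0.4, -0.7, -2.3]
opening: 0.0328
grasp_force: 99.5
```

Emit:
servo_tool --rows '[{"offset": [0.36, 0, 0], "yaw": 0, "claw": 1}, {"offset": [0.62, 0, 0], "yaw": 0, "claw": 1}, {"offset": [0.8, 0, 0], "yaw": 0, "claw": 1}, {"offset": [0.91, 0, 0], "yaw": 0, "claw": 1}, {"offset": [0.97, 0, 0], "yaw": 0, "claw": 1}, {"offset": [1, 0, 0], "yaw": 0, "claw": 1}, {"offset": [1, 0, 0], "yaw": 0, "claw": 1}]'

```text
time: 30.42
ee_pos: [0.4329, -0.1003, 0.1398]
tcp_rot: [-180.0, 0.0, 176.3]
wrist_force: [-0.2, -0.0, -2.0]
opening: 0.0325
grasp_force: 99.8
```

```bash
python3 -c "
from pl import *
scoop('jk',.04,.1,(.25,.72,-.22,0.02));plugs('jk',(.25,.6,-.2,0))
p=cv2.imread('pics/side_jk.png')
cv2.imwrite('pics/c10.png',cv2.resize(p[190:320,230:400],None,fx=4,fy=4,interpolation=cv2.INTER_CUBIC))"
```

```text
[ 0.4329 -0.1003  0.1398] [-1.8000e+02  1.0000e-02  1.7628e+02] F [-0.22 -0.02 -2.02] T [-0.05 -0.03  0.02] 0.0325 30.425
side 616 616 pitch nose down deg 1.45 floor depth at x tool .069 0.0805
top 32 32 pitch nose down deg -0.29 floor depth at x tool .069 0.0798
side 166 [309. 237.] bin -0.108 -0.003 ztop 0.1378 scoop x,y,z 0.063 -0.003 0.043
side 104 [324. 251.] bin -0.066 -0.005 ztop 0.0264 scoop x,y,z 0.105 -0.005 -0.037
side 252 [254. 256.] bin -0.218 0.077 ztop 0.0255 scoop x,y,z -0.048 0.078 -0.038
side 82 [247. 287.] bin -0.27 0.009 ztop 0.0204 scoop x,y,z -0.1 0.01 -0.043
top 182 [318. 285.] bin -0.22 0.081 ztop 0.0275 scoop x,y,z -0.049 0.082 -0.036
```

View pics/c10.png

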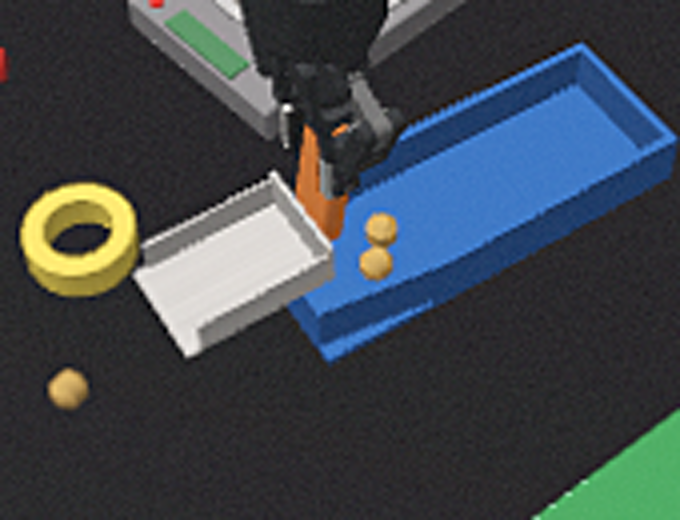

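One plug is on the table at about (0.266, −0.080), and two are back in the bin around bx −0.066. All three can still be scooped, so I'll redo the bin pair first with a gentler sequence: push, lift a few mm, seat against the wall, relax, lift. That was my last allowed picture, so from here I measure by numbers only.

Emit:
servo_tool --rows '[{"offset": [-0.3, 0, 0], "yaw": 0, "claw": 1}, {"offset": [-0.65, 0, 0], "yaw": 0, "claw": 1}, {"offset": [-1, 0, 0], "yaw": 0, "claw": 1}]' --squeeze 120

```text
time: 31.0
ee_pos: [0.5337, -0.1068, 0.1397]
tcp_rot: [-180.0, 0.0, 176.3]
wrist_force: [0.6, -0.8, -1.1]
opening: 0.0322
grasp_force: 119.0
```

Emit:
servo_tool --rows '[{"offset": [-0.3, 0, 0], "yaw": 0, "claw": 1}, {"offset": [-0.65, 0, 0], "yaw": 0, "claw": 1}, {"offset": [-1, 0, 0], "yaw": 0, "claw": 1}, {"offset": [-1.0, 0, 0], "yaw": 0, "claw": 1}, {"offset": [-1.0, 0, 0], "yaw": 0, "claw": 1}]'

```text
time: 31.62
ee_pos: [0.6319, -0.1131, 0.1392]
tcp_rot: [180.0, -0.1, 176.3]
wrist_force: [-1.1, -0.1, -1.6]
opening: 0.0325
grasp_force: 119.1
```

```bash
python3 -c "
from pl import *
scoop('r1',.04,.1,(.35,.72,-.22,0.02));plugs('r1',(.22,.6,-.2,0),.05)"
```

```text
[ 0.6319 -0.1131  0.1392] [ 1.7999e+02 -7.0000e-02  1.7628e+02] F [-1.11 -0.15 -1.58] T [ 0.03 -0.05  0.03] 0.0325 31.625
side 497 497 pitch nose down deg 1.28 floor depth at x tool .069 0.0801
top few 0
side 103 [324. 251.] bin -0.066 -0.005 ztop 0.0256 scoop x,y,z -0.094 -0.005 -0.037
side 253 [254. 256.] bin -0.22 0.077 ztop 0.0255 scoop x,y,z -0.248 0.078 -0.039
side 79 [236. 290.] bin -0.295 0.015 ztop 0.0207 scoop x,y,z -0.323 0.016 -0.043
top 140 [317. 284.] bin -0.217 0.084 ztop 0.0273 scoop x,y,z -0.245 0.084 -0.036
```

The table plug is lying down and rolling slowly towards the base, so I'll block it with the pan now.

Emit:
servo_tool --rows '[{"offset": [0.5, -0.08, 0], "yaw": 0, "claw": 1}, {"offset": [1, -0.16, 0], "yaw": 0, "claw": 1}]'

```text
time: 32.08
ee_pos: [0.5299, -0.1226, 0.1395]
tcp_rot: [-180.0, -0.0, 176.3]
wrist_force: [-0.2, -0.6, -0.8]
opening: 0.0325
grasp_force: 119.0
```

Emit:
servo_tool --rows '[{"offset": [0.5, -0.08, 0], "yaw": 0, "claw": 1}, {"offset": [1, -0.16, 0], "yaw": 0, "claw": 1}]'

```text
time: 32.33
ee_pos: [0.4287, -0.1322, 0.1401]
tcp_rot: [-180.0, 0.1, 176.3]
wrist_force: [-0.9, 0.7, -0.7]
opening: 0.0322
grasp_force: 119.1
```

Emit:
servo_tool --rows '[{"offset": [0.4, -0.06, 0], "yaw": 0.05, "claw": 1}, {"offset": [0.7, -0.1, 0], "yaw": 0.105, "claw": 1}, {"offset": [1, -0.16, 0], "yaw": 0.155, "claw": 1}]'

```text
time: 32.7
ee_pos: [0.3284, -0.1416, 0.1401]
tcp_rot: [180.0, 0.1, 148.1]
wrist_force: [1.1, 1.1, -1.1]
opening: 0.0327
grasp_force: 119.1
```

Emit:
servo_tool --rows '[{"offset": [0.4, -0.3, 0], "yaw": 0.05, "claw": 1}, {"offset": [0.7, -0.5, 0], "yaw": 0.105, "claw": 1}, {"offset": [1, -0.7, 0], "yaw": 0.155, "claw": 1}]'

```text
time: 33.08
ee_pos: [0.2066, -0.1486, 0.1399]
tcp_rot: [180.0, 0.1, 120.2]
wrist_force: [-0.7, -1.2, -1.6]
opening: 0.0322
grasp_force: 119.3
```

```bash
cat > tp.py <<'E'
from h import *
o=get_obs();print(o['ee_pos'].round(4),o['tcp_rot'].round(1),o['wrist_force'].round(1),o['time'])
R=Ro.from_euler('xyz',o['tcp_rot'],degrees=True).as_matrix()
for n in ['side','top']:
    p,W,hsv=look(n,'tp');H,S,V=hsv[...,0].astype(int),hsv[...,1],hsv[...,2]
    m=(H>10)&(H<23)&(S>80)&(V>60)&(W[...,0]<.45)&(W[...,0]>.0)&(W[...,1]<.2)&(W[...,1]>-.4)&(W[...,2]<.045)&(W[...,2]>.003)
    k,l,st,ce=cv2.connectedComponentsWithStats(m.astype(np.uint8))
    for i in range(1,k):
        if st[i,4]>5:
            q=np.nanmedian(W[l==i],0);L=(q-o['ee_pos'])@R;print(n,st[i,4],ce[i].round(0),q.round(3),'hue',np.median(H[l==i]),'scoop',(.069-L[0]).round(3),L[1].round(3))
E
python3 tp.py
```

```text
[ 0.2066 -0.1486  0.1399] [1.800e+02 1.000e-01 1.202e+02] [-0.7 -1.2 -1.6] 33.075
top 40 [339. 314.] [ 0.243 -0.07   0.016] hue 18.0 scoop 0.019 0.071
```

Emit:
servo_tool --rows '[{"offset": [0, 0, 0.2], "yaw": 0, "claw": 1}, {"offset": [0, 0, 0.4], "yaw": 0, "claw": 1}, {"offset": [0, 0, 0.57], "yaw": 0, "claw": 1}, {"offset": [0, 0, 0.57], "yaw": 0, "claw": 1}]'

```text
time: 33.67
ee_pos: [0.2078, -0.1485, 0.0823]
tcp_rot: [180.0, -0.0, 120.5]
wrist_force: [0.8, -0.3, -1.7]
opening: 0.0324
grasp_force: 119.9
```

```bash
python3 tp.py
```

```text
[ 0.2078 -0.1485  0.0823] [180.   -0.  120.5] [ 0.8 -0.3 -1.7] 33.675
side 78 [238. 323.] [ 0.201 -0.155  0.029] hue 12.0 scoop 0.072 -0.009
top 46 [339. 314.] [ 0.242 -0.07   0.016] hue 18.0 scoop 0.019 0.07
```

The plug rests at (0.242, −0.070), outside the barrier. I'll rotate the pan slowly, then sweep the plug out towards the bin's outer end wall with the pan's side.

Emit:
servo_tool --rows '[{"offset": [-0.005, -0.03, 0], "yaw": 0.02, "claw": 1}, {"offset": [-0.01, -0.06, 0], "yaw": 0.05, "claw": 1}, {"offset": [-0.015, -0.1, 0], "yaw": 0.08, "claw": 1}, {"offset": [-0.015, -0.1, 0], "yaw": 0.11, "claw": 1}, {"offset": [-0.015, -0.1, 0], "yaw": 0.14, "claw": 1}, {"offset": [-0.015, -0.1, 0], "yaw": 0.165, "claw": 1}, {"offset": [-0.015, -0.1, 0], "yaw": 0.185, "claw": 1}, {"offset": [-0.015, -0.1, 0], "yaw": 0.197, "claw": 1}, {"offset": [-0.015, -0.1, 0], "yaw": 0.197, "claw": 1}]'

```text
time: 34.9
ee_pos: [0.2003, -0.1553, 0.0833]
tcp_rot: [180.0, 0.0, 85.0]
wrist_force: [-0.6, -0.3, -1.1]
opening: 0.0324
grasp_force: 119.7
```

```bash
python3 tp.py
```

```text
[ 0.2003 -0.1553  0.0833] [180.   0.  85.] [-0.6 -0.3 -1.1] 34.9
side 81 [237. 326.] [ 0.198 -0.161  0.03 ] hue 12.0 scoop 0.075 -0.001
top 39 [341. 310.] [ 0.253 -0.076  0.017] hue 18.0 scoop -0.015 0.046
```

Emit:
servo_tool --rows '[{"offset": [0, 0.02, 0], "yaw": 0, "claw": 1}, {"offset": [0, 0.06, 0], "yaw": 0, "claw": 1}, {"offset": [0, 0.12, 0], "yaw": 0, "claw": 1}, {"offset": [0, 0.18, 0], "yaw": 0, "claw": 1}, {"offset": [0, 0.24, 0], "yaw": 0, "claw": 1}, {"offset": [0, 0.3, 0], "yaw": 0, "claw": 1}, {"offset": [0, 0.36, 0], "yaw": 0, "claw": 1}, {"offset": [0, 0.42, 0], "yaw": 0, "claw": 1}, {"offset": [0, 0.48, 0], "yaw": 0, "claw": 1}, {"offset": [0, 0.54, 0], "yaw": 0, "claw": 1}, {"offset": [0, 0.6, 0], "yaw": 0, "claw": 1}]'

```text
time: 36.38
ee_pos: [0.2603, -0.1604, 0.0828]
tcp_rot: [-180.0, 0.0, 85.0]
wrist_force: [-0.1, -0.4, -0.9]
opening: 0.0322
grasp_force: 119.8
```

```bash
python3 tp.py
```

```text
[ 0.2603 -0.1604  0.0828] [-180.    0.   85.] [-0.1 -0.4 -0.9] 36.375
side 77 [262. 314.] [ 0.256 -0.167  0.03 ] hue 12.0 scoop 0.076 -0.004
top 48 [344. 290.] [ 0.307 -0.084  0.017] hue 18.0 scoop -0.011 0.04
```

Emit:
servo_tool --rows '[{"offset": [0, 0.06, 0], "yaw": 0, "claw": 1}, {"offset": [0, 0.12, 0], "yaw": 0, "claw": 1}, {"offset": [0, 0.18, 0], "yaw": 0, "claw": 1}, {"offset": [0, 0.24, 0], "yaw": 0, "claw": 1}, {"offset": [0, 0.3, 0], "yaw": 0, "claw": 1}, {"offset": [0, 0.36, 0], "yaw": 0, "claw": 1}, {"offset": [0, 0.42, 0], "yaw": 0, "claw": 1}, {"offset": [0, 0.48, 0], "yaw": 0, "claw": 1}, {"offset": [0, 0.54, 0], "yaw": 0, "claw": 1}, {"offset": [0, 0.6, 0], "yaw": 0, "claw": 1}]'

```text
time: 37.72
ee_pos: [0.32, -0.1657, 0.0828]
tcp_rot: [-180.0, -0.0, 85.0]
wrist_force: [0.4, -0.1, -1.2]
opening: 0.0323
grasp_force: 119.8
```

Emit:
servo_tool --rows '[{"offset": [0, 0.05, 0], "yaw": 0, "claw": 1}, {"offset": [0, 0.1, 0], "yaw": 0, "claw": 1}, {"offset": [0, 0.14, 0], "yaw": 0, "claw": 1}, {"offset": [0, 0.18, 0], "yaw": 0, "claw": 1}, {"offset": [0, 0.21, 0], "yaw": 0, "claw": 1}, {"offset": [0, 0.23, 0], "yaw": 0, "claw": 1}, {"offset": [0, 0.25, 0], "yaw": 0, "claw": 1}, {"offset": [0, 0.27, 0], "yaw": 0, "claw": 1}, {"offset": [0, 0.27, 0], "yaw": 0, "claw": 1}]'

```text
time: 38.85
ee_pos: [0.346, -0.1678, 0.0825]
tcp_rot: [-179.9, -0.0, 85.0]
wrist_force: [-4.2, -0.2, -1.1]
opening: 0.0325
grasp_force: 119.9
```

```bash
python3 tp.py
```

```text
[ 0.346  -0.1678  0.0825] [-179.9   -0.    85. ] [-4.2 -0.2 -1.1] 38.85
side 77 [296. 295.] [ 0.341 -0.173  0.029] hue 12.0 scoop 0.075 -0.005
top 38 [347. 259.] [ 0.393 -0.092  0.018] hue 18.5 scoop -0.01 0.04
```

The plug is trapped against the bin's outer end wall at (0.393, −0.092). I'll back off, lift and swing round so the nose faces +x.

Emit:
servo_tool --rows '[{"offset": [0, -0.015, 0], "yaw": 0, "claw": 1}, {"offset": [0, -0.04, 0], "yaw": 0, "claw": 1}, {"offset": [0, -0.05, -0.15], "yaw": 0, "claw": 1}, {"offset": [0, -0.05, -0.35], "yaw": 0, "claw": 1}, {"offset": [0, -0.05, -0.5], "yaw": 0, "claw": 1}]'

```text
time: 39.58
ee_pos: [0.342, -0.1677, 0.1347]
tcp_rot: [179.9, 0.0, 85.0]
wrist_force: [1.3, -1.1, -1.5]
opening: 0.0322
grasp_force: 119.7
```

Emit:
servo_tool --rows '[{"offset": [0.1, -0.15, 0], "yaw": 0.03, "claw": 1}, {"offset": [0.2, -0.3, 0], "yaw": 0.08, "claw": 1}, {"offset": [0.3, -0.45, 0], "yaw": 0.13, "claw": 1}, {"offset": [0.4, -0.6, 0], "yaw": 0.18, "claw": 1}, {"offset": [0.5, -0.75, 0], "yaw": 0.235, "claw": 1}, {"offset": [0.6, -0.9, 0], "yaw": 0.29, "claw": 1}, {"offset": [0.7, -0.98, 0], "yaw": 0.34, "claw": 1}, {"offset": [0.77, -0.98, 0], "yaw": 0.395, "claw": 1}, {"offset": [0.77, -0.98, 0], "yaw": 0.45, "claw": 1}, {"offset": [0.77, -0.98, 0], "yaw": 0.493, "claw": 1}, {"offset": [0.77, -0.98, 0], "yaw": 0.493, "claw": 1}]'

```text
time: 40.95
ee_pos: [0.2507, -0.0823, 0.1334]
tcp_rot: [180.0, -0.1, -3.7]
wrist_force: [1.0, 0.5, -1.4]
opening: 0.0323
grasp_force: 119.9
```

```bash
python3 tp.py; python3 -c "
from sc import *
print(get_obs()['q']);scoop('t1',.03,.09,(.25,.45,-.2,.05));print(goto([.25,-.0826,.083],-3.8))"
```

```text
[ 0.2507 -0.0823  0.1334] [ 1.8e+02 -1.0e-01 -3.7e+00] [ 1.   0.5 -1.4] 40.95
side 61 [296. 264.] [ 0.393 -0.095  0.016] hue 20.0 scoop -0.073 0.003
top 38 [347. 260.] [ 0.39  -0.093  0.018] hue 18.0 scoop -0.071 0.001
[-1.81870031e+01 -3.72653014e+01 -3.61529776e+01  9.10797900e+01
  4.84344111e-03  1.65357586e+02]
[ 0.2507 -0.0823  0.1332] [ 1.80e+02 -3.00e-02 -3.54e+00] F [-0.53  0.08 -1.68] T [-0.05  0.07  0.03] 0.0323 41.05
side 595 595 pitch nose down deg 0.91 floor depth at x tool .069 0.0808
top 561 558 pitch nose down deg 1.21 floor depth at x tool .069 0.0794
(array([-0.006,  0.003,  0.5  ]), np.float64(0.0011))
```

Emit:
servo_tool --rows '[{"offset": [0, 0, 0.25], "yaw": 0, "claw": 1}, {"offset": [0, 0, 0.45], "yaw": 0, "claw": 1}, {"offset": [0, 0, 0.52], "yaw": 0, "claw": 1}, {"offset": [0, 0, 0.53], "yaw": 0, "claw": 1}, {"offset": [0, 0, 0.53], "yaw": 0, "claw": 1}]'

```text
time: 41.78
ee_pos: [0.2504, -0.0823, 0.0813]
tcp_rot: [180.0, -0.0, -3.7]
wrist_force: [-7.9, 2.1, 11.2]
opening: 0.0326
grasp_force: 121.1
```

Emit:
servo_tool --rows '[{"offset": [0.05, 0, 0], "yaw": 0, "claw": 1}, {"offset": [0.1, 0, 0], "yaw": 0, "claw": 1}, {"offset": [0.15, 0, 0], "yaw": 0, "claw": 1}, {"offset": [0.19, 0, 0], "yaw": 0, "claw": 1}, {"offset": [0.22, 0, 0], "yaw": 0, "claw": 1}, {"offset": [0.25, 0, 0], "yaw": 0, "claw": 1}, {"offset": [0.25, 0, 0], "yaw": 0, "claw": 1}]'

```text
time: 42.65
ee_pos: [0.2759, -0.0841, 0.0812]
tcp_rot: [180.0, -0.1, -3.7]
wrist_force: [-6.0, -0.4, 7.2]
opening: 0.0325
grasp_force: 120.8
```

```bash
python3 tp.py; python3 -c "
from sc import *
scoop('t1',.0,.03,(.25,.45,-.2,.05))"
```

```text
[ 0.2759 -0.0841  0.0812] [ 1.8e+02 -1.0e-01 -3.7e+00] [-6.  -0.4  7.2] 42.65
side 58 [296. 264.] [ 0.392 -0.095  0.016] hue 20.0 scoop -0.047 0.003
side 46 [255. 288.] [ 0.276 -0.101  0.028] hue 12.0 scoop 0.068 0.016
top 36 [347. 260.] [ 0.393 -0.093  0.016] hue 18.5 scoop -0.048 0.001
[ 0.2759 -0.0841  0.0812] [ 1.7997e+02 -8.0000e-02 -3.6700e+00] F [-4.97  0.89  8.81] T [0.06 0.38 0.04] 0.0325 42.75
side 431 430 pitch nose down deg 0.48 floor depth at x tool .069 0.0796
top 375 375 pitch nose down deg 0.52 floor depth at x tool .069 0.0783
```

Emit:
servo_tool --rows '[{"offset": [0.02, 0, 0], "yaw": 0, "claw": 1}, {"offset": [0.04, 0, 0], "yaw": 0, "claw": 1}, {"offset": [0.04, 0, 0], "yaw": 0, "claw": 1}]'

```text
time: 43.22
ee_pos: [0.2797, -0.0844, 0.0812]
tcp_rot: [180.0, -0.0, -3.7]
wrist_force: [-6.2, -0.3, 8.5]
opening: 0.0328
grasp_force: 120.8
```

Emit:
servo_tool --rows '[{"offset": [0.02, 0, 0], "yaw": 0, "claw": 1}, {"offset": [0.04, 0, 0], "yaw": 0, "claw": 1}, {"offset": [0.04, 0, 0], "yaw": 0, "claw": 1}]'

```text
time: 43.6
ee_pos: [0.2816, -0.0845, 0.0815]
tcp_rot: [180.0, 0.2, -3.7]
wrist_force: [-23.1, 1.1, 22.2]
opening: 0.0323
grasp_force: 122.1
```

```bash
python3 tp.py; python3 -c "
from sc import *
scoop('t1',.0,.03,(.25,.45,-.2,.05))"
```

```text
[ 0.2816 -0.0845  0.0815] [180.    0.2  -3.7] [-23.1   1.1  22.2] 43.6
side 55 [296. 264.] [ 0.393 -0.095  0.016] hue 20.0 scoop -0.043 0.003
side 44 [257. 286.] [ 0.281 -0.101  0.029] hue 12.0 scoop 0.068 0.016
top 35 [347. 259.] [ 0.393 -0.092  0.017] hue 19.0 scoop -0.043 0.001
[ 0.2816 -0.0844  0.0815] [179.96   0.23  -3.69] F [-23.05   0.24  22.22] T [ 0.25  3.74 -0.02] 0.0324 43.7
side 431 430 pitch nose down deg 0.04 floor depth at x tool .069 0.0794
top 340 337 pitch nose down deg 0.68 floor depth at x tool .069 0.0782
```

Emit:
servo_tool --rows '[{"offset": [-0.02, 0, -0.02], "yaw": 0, "claw": 1}, {"offset": [-0.03, 0, -0.05], "yaw": 0, "claw": 1}, {"offset": [-0.03, 0, -0.1], "yaw": 0, "claw": 1}, {"offset": [-0.03, 0, -0.14], "yaw": 0, "claw": 1}, {"offset": [-0.03, 0, -0.14], "yaw": 0, "claw": 1}]'

```text
time: 44.42
ee_pos: [0.2808, -0.0843, 0.0941]
tcp_rot: [180.0, -0.0, -3.7]
wrist_force: [-0.7, -0.8, -2.4]
opening: 0.0324
grasp_force: 119.9
```

```bash
python3 tp.py; python3 -c "
from sc import *
scoop('t1',.0,.04,(.25,.45,-.2,.05))"
```

```text
[ 0.2808 -0.0843  0.0941] [180.   -0.   -3.7] [-0.7 -0.8 -2.4] 44.425
side 59 [296. 261.] [ 0.393 -0.094  0.027] hue 20.0 scoop -0.043 0.003
side 26 [256. 285.] [ 0.281 -0.1    0.035] hue 12.0 scoop 0.068 0.016
top 38 [347. 259.] [ 0.393 -0.091  0.029] hue 19.0 scoop -0.043 -0.0
[ 0.2807 -0.0843  0.0938] [ 1.80e+02 -2.00e-02 -3.71e+00] F [-0.35 -0.01 -2.33] T [0.04 0.2  0.01] 0.0325 44.525
side 551 549 pitch nose down deg 0.92 floor depth at x tool .069 0.0807
top 437 430 pitch nose down deg 1.14 floor depth at x tool .069 0.0797
```

The plug rose with the pan, so it is on board. I'll lift above the bin wall and rest the nose on the wall top. Then I'll press down with a lighter grip to pivot the pan about 6° nose-up, so the plug settles at the back.

Emit:
servo_tool --rows '[{"offset": [0, 0, -0.05], "yaw": 0, "claw": 1}, {"offset": [0, 0, -0.12], "yaw": 0, "claw": 1}, {"offset": [0, 0, -0.2], "yaw": 0, "claw": 1}, {"offset": [0, 0, -0.28], "yaw": 0, "claw": 1}, {"offset": [0, 0, -0.34], "yaw": 0, "claw": 1}, {"offset": [0, 0, -0.37], "yaw": 0, "claw": 1}, {"offset": [0, 0, -0.37], "yaw": 0, "claw": 1}]'

```text
time: 45.5
ee_pos: [0.2809, -0.0843, 0.1311]
tcp_rot: [180.0, -0.1, -3.7]
wrist_force: [-0.8, -0.6, -1.6]
opening: 0.0327
grasp_force: 119.9
```

Emit:
servo_tool --rows '[{"offset": [0.02, 0, 0], "yaw": 0, "claw": 1}, {"offset": [0.05, 0, 0], "yaw": 0, "claw": 1}, {"offset": [0.08, 0, 0], "yaw": 0, "claw": 1}, {"offset": [0.11, 0, 0], "yaw": 0, "claw": 1}, {"offset": [0.13, 0, 0.02], "yaw": 0, "claw": 1}, {"offset": [0.14, 0, 0.05], "yaw": 0, "claw": 1}, {"offset": [0.14, 0, 0.06], "yaw": 0, "claw": 1}]'

```text
time: 46.38
ee_pos: [0.2947, -0.0852, 0.1245]
tcp_rot: [-180.0, -0.0, -3.7]
wrist_force: [0.1, -0.9, -1.1]
opening: 0.0323
grasp_force: 119.5
```

```bash
sed -i 's/W\[...,2\]<.045/W[...,2]<.1/' tp.py; python3 tp.py; python3 -c "
from sc import *
scoop('t1',.03,.08,(.25,.45,-.2,.05))"
```

```text
[ 0.2947 -0.0852  0.1245] [-180.    -0.    -3.7] [ 0.1 -0.9 -1.1] 46.375
side 38 [314. 253.] [ 0.444 -0.101  0.022] hue 19.5 scoop -0.081 0.006
side 68 [258. 274.] [ 0.291 -0.101  0.074] hue 12.0 scoop 0.071 0.016
top 26 [347. 241.] [ 0.444 -0.092  0.024] hue 19.5 scoop -0.08 -0.002
[ 0.2945 -0.0852  0.1246] [-180.     -0.     -3.72] F [-0.82 -0.18 -1.8 ] T [ 0.04  0.05 -0.04] 0.0323 46.475
side 534 533 pitch nose down deg 2.57 floor depth at x tool .069 0.0825
top 404 402 pitch nose down deg 3.3 floor depth at x tool .069 0.0816
```

The plug rolled forward off the pan and into the bin, at (0.444, −0.092), so all three are in the bin again. The pan pitch slipped to about 3° nose-down. While the nose is over the wall, I'll use it to press the pitch back to slightly nose-up.

Emit:
servo_tool --rows '[{"offset": [0, 0, 0.04], "yaw": 0, "claw": 1}, {"offset": [0, 0, 0.08], "yaw": 0, "claw": 1}, {"offset": [0, 0, 0.08], "yaw": 0, "claw": 1}]' --squeeze 70

```text
time: 46.95
ee_pos: [0.2943, -0.0851, 0.1164]
tcp_rot: [-180.0, 0.0, -3.7]
wrist_force: [-0.2, 0.7, -1.9]
opening: 0.0326
grasp_force: 119.5
```

```bash
python3 -c "
from sc import *
scoop('t1',.03,.08,(.25,.45,-.2,.05))"
```

```text
[ 0.2943 -0.0851  0.1164] [-1.7999e+02  3.0000e-02 -3.7200e+00] F [-0.17  0.74 -1.9 ] T [ 0.01  0.12 -0.04] 0.0326 46.95
side 517 517 pitch nose down deg 2.2 floor depth at x tool .069 0.0825
top 388 387 pitch nose down deg 3.13 floor depth at x tool .069 0.0815
```

Emit:
servo_tool --rows '[{"offset": [0, 0, 0.04], "yaw": 0, "claw": 1}, {"offset": [0, 0, 0.04], "yaw": 0, "claw": 1}]'

```text
time: 47.3
ee_pos: [0.2944, -0.0851, 0.1125]
tcp_rot: [-180.0, 0.0, -3.7]
wrist_force: [-0.5, 0.5, -2.0]
opening: 0.0327
grasp_force: 119.5
```

```bash
python3 -c "
from sc import *
scoop('t1',.03,.08,(.25,.45,-.2,.05))"
```

```text
[ 0.2944 -0.0851  0.1125] [-1.80e+02  3.00e-02 -3.72e+00] F [-0.47  0.51 -2.03] T [-0.02  0.06 -0.03] 0.0327 47.3
side 263 263 pitch nose down deg 0.93 floor depth at x tool .069 0.0813
top 236 236 pitch nose down deg 1.42 floor depth at x tool .069 0.0804
```

There was no wall contact down to 30 mm, so the nose is still short of the wall and the camera position of the bin was right. The earlier jams were plugs wedging about 8 mm short; pushing while slightly lifting cleared that. Next I'll swing round to the bin's +x half and check the plugs.

Emit:
servo_tool --rows '[{"offset": [0, 0, -0.15], "yaw": 0, "claw": 1}, {"offset": [0.0, 0, -0.35], "yaw": -0.05, "claw": 1}, {"offset": [0.2, 0, -0.35], "yaw": -0.1, "claw": 1}, {"offset": [0.4, 0, -0.35], "yaw": -0.155, "claw": 1}, {"offset": [0.6, 0, -0.35], "yaw": -0.21, "claw": 1}, {"offset": [0.8, 0, -0.35], "yaw": -0.265, "claw": 1}, {"offset": [1, 0, -0.35], "yaw": -0.32, "claw": 1}, {"offset": [1, 0, -0.35], "yaw": -0.375, "claw": 1}, {"offset": [1, 0, -0.35], "yaw": -0.43, "claw": 1}, {"offset": [1, 0, -0.35], "yaw": -0.485, "claw": 1}, {"offset": [1, 0, -0.35], "yaw": -0.5, "claw": 1}]' --squeeze 120

```text
time: 48.78
ee_pos: [0.3946, -0.0917, 0.1489]
tcp_rot: [180.0, 0.0, 86.5]
wrist_force: [0.6, 1.0, -1.9]
opening: 0.0322
grasp_force: 119.7
```

Emit:
servo_tool --rows '[{"offset": [0, 0.1, 0], "yaw": -0.05, "claw": 1}, {"offset": [0, 0.2, 0], "yaw": -0.1, "claw": 1}, {"offset": [0, 0.3, 0], "yaw": -0.155, "claw": 1}, {"offset": [0, 0.45, 0], "yaw": -0.21, "claw": 1}, {"offset": [0, 0.6, 0], "yaw": -0.265, "claw": 1}, {"offset": [0, 0.75, 0], "yaw": -0.32, "claw": 1}, {"offset": [0, 0.9, 0], "yaw": -0.375, "claw": 1}, {"offset": [0, 1, 0], "yaw": -0.43, "claw": 1}, {"offset": [0, 1, 0], "yaw": -0.485, "claw": 1}, {"offset": [0, 1, 0], "yaw": -0.5, "claw": 1}, {"offset": [0, 1, 0], "yaw": -0.5, "claw": 1}]'

```text
time: 50.15
ee_pos: [0.4945, -0.0982, 0.1486]
tcp_rot: [-180.0, 0.0, 176.3]
wrist_force: [-0.3, 0.2, -1.6]
opening: 0.0323
grasp_force: 119.7
```

Emit:
servo_tool --rows '[{"offset": [-0.4, 0, 0], "yaw": 0, "claw": 1}, {"offset": [-0.8, 0, 0], "yaw": 0, "claw": 1}, {"offset": [-1, 0, 0], "yaw": 0, "claw": 1}]'

```text
time: 50.52
ee_pos: [0.5956, -0.1047, 0.1479]
tcp_rot: [-180.0, 0.0, 176.2]
wrist_force: [0.6, 0.1, -1.3]
opening: 0.0323
grasp_force: 119.7
```

Emit:
servo_tool --rows '[{"offset": [-0.2, 0, 0], "yaw": 0, "claw": 1}, {"offset": [-0.38, 0, 0], "yaw": 0, "claw": 1}, {"offset": [-0.38, 0, 0], "yaw": 0, "claw": 1}]'

```text
time: 50.9
ee_pos: [0.6325, -0.1071, 0.1476]
tcp_rot: [180.0, -0.0, 176.2]
wrist_force: [-0.1, -0.2, -2.0]
opening: 0.0323
grasp_force: 119.7
```

```bash
python3 -c "
from pl import *
scoop('r2',.04,.1,(.35,.72,-.22,0.02));plugs('r2',(.38,.6,-.17,-.04),.05)
print(goto([.6397,-.1138,.0870],176.2))
from cov import cover;cover()"
```

```text
[ 0.6325 -0.1071  0.1476] [ 1.8000e+02 -2.0000e-02  1.7623e+02] F [-0.1  -0.21 -2.05] T [-0.06  0.04  0.04] 0.0323 50.9
side 492 492 pitch nose down deg 2.89 floor depth at x tool .069 0.0822
top few 0
side 154 [322. 251.] bin -0.072 0.001 ztop 0.0263 scoop x,y,z -0.1 -0.005 -0.045
(array([-0.088, -0.061,  0.611]), np.float64(0.0003))
top 434 edge X,Z 0.0103 0.1503 angle 1.639 Z [0.    0.151]
side 604 edge X,Z 0.0122 0.1497 angle 1.652 Z [0.001 0.151]
```

Emit:
servo_tool --rows '[{"offset": [-0.05, -0.061, 0.2], "yaw": 0, "claw": 1}, {"offset": [-0.088, -0.061, 0.4], "yaw": 0, "claw": 1}, {"offset": [-0.088, -0.061, 0.53], "yaw": 0, "claw": 1}, {"offset": [-0.088, -0.061, 0.58], "yaw": 0, "claw": 1}, {"offset": [-0.088, -0.061, 0.615], "yaw": 0, "claw": 1}, {"offset": [-0.088, -0.061, 0.615], "yaw": 0, "claw": 1}]'

```text
time: 51.95
ee_pos: [0.6411, -0.1138, 0.0878]
tcp_rot: [-180.0, 0.2, 176.3]
wrist_force: [1.8, -0.8, 6.6]
opening: 0.0323
grasp_force: 120.0
```

```bash
python3 -c "
from pl import *
scoop('r3',.0,.05,(.35,.72,-.22,0.02));plugs('r3',(.38,.6,-.17,-.04),.05)
p=cv2.imread('pics/side_r3.png');hsv=cv2.cvtColor(p,cv2.COLOR_BGR2HSV)[235:270,295:350]
m=(hsv[...,0]>10)&(hsv[...,0]<30)&(hsv[...,1]>80)
print('\n'.join(''.join('#' if v else '.' for v in r) for r in m if r.any()))
g=hsv[...,2];print('\n'.join(''.join('%4d'%v for v in r[18:38]) for r in g[5:25]))"
```

```text
[ 0.6411 -0.1138  0.0878] [-1.7998e+02  1.7000e-01  1.7628e+02] F [ 1.76 -0.78  6.6 ] T [ 0.05  0.28 -0.1 ] 0.0323 51.95
side 478 478 pitch nose down deg 0.75 floor depth at x tool .069 0.0797
top few 0
side 152 [322. 251.] bin -0.072 0.001 ztop 0.0265 scoop x,y,z -0.11 0.001 0.016
............#..........................................
..........#............................................
........##.............................................
.......#...............................................
......#................................................
....#..................................................
...#...................................................
..............................#........................
............................#####......................
...........................#######.....................
......................###..#######.....................
....................##############.....................
....................##############.....................
...................###############.....................
...................##############
[... 1558 characters left out ...]
 176 142 150 159 162 132 115 138 214 202 198 196 196
 205 151 204 205 209 204 199 147 143 167 225 235 227 155 184 209 199 197 196 196
 201 170 173 168 172 168 111 145 231 231 227 224 229 205 178 209 201 194 196 195
 196 201 211 181 103 105 144 172 214 217 220 217 216 220 197 124 201 198 195 194
 195 199 198 203 209 211 220 242 224 214 210 209 205 204 176 123 204 197 197 193
 196 195 196 197 199 203 180 197 222 211 206 197 185 187 183 128 202 197 196 195
 196 196 196 195 195 200 212 154 180 202 199 185 167 153 138 175 201 196 196 197
 195 196 195 194 195 197 203 151 161 176 177 165 133 120 137 205 201 197 201 199
 195 193 196 195 194 196 201 208 151 107 130 150 132 137 210 203 201 202 206 155
```

Emit:
servo_tool --rows '[{"offset": [0.05, 0, 0], "yaw": 0, "claw": 1}, {"offset": [0.13, 0, 0], "yaw": 0, "claw": 1}, {"offset": [0.21, 0, 0], "yaw": 0, "claw": 1}, {"offset": [0.29, 0, 0], "yaw": 0, "claw": 1}, {"offset": [0.37, 0, 0], "yaw": 0, "claw": 1}, {"offset": [0.45, 0, 0], "yaw": 0, "claw": 1}, {"offset": [0.53, 0, 0], "yaw": 0, "claw": 1}, {"offset": [0.61, 0, 0], "yaw": 0, "claw": 1}, {"offset": [0.69, 0, 0], "yaw": 0, "claw": 1}, {"offset": [0.77, 0, 0], "yaw": 0, "claw": 1}, {"offset": [0.85, 0, 0], "yaw": 0, "claw": 1}, {"offset": [0.9, 0, 0], "yaw": 0, "claw": 1}]'

```text
time: 53.65
ee_pos: [0.5522, -0.1081, 0.0885]
tcp_rot: [-180.0, 0.3, 176.3]
wrist_force: [7.4, -0.2, 7.5]
opening: 0.0322
grasp_force: 120.1
```

Emit:
servo_tool --rows '[{"offset": [0.03, 0, 0], "yaw": 0, "claw": 1}, {"offset": [0.06, 0, 0], "yaw": 0, "claw": 1}, {"offset": [0.09, 0, 0], "yaw": 0, "claw": 1}, {"offset": [0.12, 0, 0], "yaw": 0, "claw": 1}, {"offset": [0.12, 0, 0], "yaw": 0, "claw": 1}]'

```text
time: 54.28
ee_pos: [0.54, -0.1073, 0.0882]
tcp_rot: [-180.0, 0.3, 176.3]
wrist_force: [5.0, 0.1, 6.2]
opening: 0.0321
grasp_force: 120.1
```

```bash
python3 -c "
from pl import *
scoop('r4',.0,.05,(.35,.72,-.22,0.02));plugs('r4',(.38,.48,-.17,-.04),.06)
print(goto([.5265,-.1063,.0870],176.2))"
```

```text
[ 0.54   -0.1073  0.0882] [-179.97    0.28  176.29] F [4.96 0.1  6.2 ] T [ 0.02 -0.44  0.02] 0.0321 54.275
side 487 487 pitch nose down deg 0.58 floor depth at x tool .069 0.08
top few 6
side 101 [307. 256.] bin -0.111 0.002 ztop 0.027 scoop x,y,z -0.048 0.003 0.017
(array([0.136, 0.001, 0.01 ]), np.float64(0.0005))
```

Emit:
servo_tool --rows '[{"offset": [0.03, 0, 0], "yaw": 0, "claw": 1}, {"offset": [0.06, 0, 0], "yaw": 0, "claw": 1}, {"offset": [0.06, 0, 0], "yaw": 0, "claw": 1}]'

```text
time: 54.85
ee_pos: [0.5352, -0.107, 0.0889]
tcp_rot: [-180.0, 0.5, 176.3]
wrist_force: [9.5, -1.2, 7.3]
opening: 0.0321
grasp_force: 120.1
```

Emit:
servo_tool --rows '[{"offset": [0.03, 0, -0.01], "yaw": 0, "claw": 1}, {"offset": [0.05, 0, -0.03], "yaw": 0, "claw": 1}, {"offset": [0.07, 0, -0.05], "yaw": 0, "claw": 1}, {"offset": [0.08, 0, -0.06], "yaw": 0, "claw": 1}, {"offset": [0.08, 0, -0.06], "yaw": 0, "claw": 1}]'

```text
time: 55.48
ee_pos: [0.5239, -0.1062, 0.0919]
tcp_rot: [-180.0, -0.1, 176.3]
wrist_force: [1.1, -0.5, -3.0]
opening: 0.0324
grasp_force: 119.3
```

```bash
python3 -c "
from pl import *
scoop('r5',.0,.05,(.35,.72,-.22,0.02));plugs('r5',(.38,.48,-.17,-.04),.06)
print(goto([.5265,-.1063,.0870],176.2))"
```

```text
[ 0.5239 -0.1062  0.0919] [-1.8000e+02 -6.0000e-02  1.7628e+02] F [ 1.13 -0.49 -2.99] T [-0.03 -0.31 -0.  ] 0.0324 55.475
side 400 391 pitch nose down deg 2.5 floor depth at x tool .069 0.0816
top few 11
side 99 [307. 256.] bin -0.113 -0.001 ztop 0.0314 scoop x,y,z -0.034 -0.0 0.017
(array([-0.024,  0.001,  0.05 ]), np.float64(0.0004))
```

Now it's in: the nose is at the wall, the plugs are at scoop x ≈ −0.034, and the weight is +1.3 N, which is all three. I'll press flat to level the pan, back off 2 mm and lift.

Emit:
servo_tool --rows '[{"offset": [0, 0, 0.02], "yaw": 0, "claw": 1}, {"offset": [0, 0, 0.045], "yaw": 0, "claw": 1}, {"offset": [0, 0, 0.07], "yaw": 0, "claw": 1}, {"offset": [-0.01, 0, 0.075], "yaw": 0, "claw": 1}, {"offset": [-0.02, 0, 0.06], "yaw": 0, "claw": 1}, {"offset": [-0.03, 0, 0.03], "yaw": 0, "claw": 1}, {"offset": [-0.03, 0, -0.02], "yaw": 0, "claw": 1}, {"offset": [-0.03, 0, -0.08], "yaw": 0, "claw": 1}, {"offset": [-0.03, 0, -0.12], "yaw": 0, "claw": 1}, {"offset": [-0.03, 0, -0.13], "yaw": 0, "claw": 1}]'

```text
time: 56.92
ee_pos: [0.5276, -0.1065, 0.1057]
tcp_rot: [-180.0, 0.0, 176.3]
wrist_force: [0.7, 0.1, -2.4]
opening: 0.0328
grasp_force: 120.4
```

```bash
python3 -c "
from pl import *
scoop('r6',.0,.06,(.35,.72,-.22,0.02));plugs('r6',(.38,.48,-.17,-.04),.08)"
```

```text
[ 0.5276 -0.1065  0.1057] [-1.7999e+02  3.0000e-02  1.7628e+02] F [ 0.72  0.14 -2.45] T [ 0.03 -0.17  0.01] 0.0328 56.925
side 406 405 pitch nose down deg 1.74 floor depth at x tool .069 0.0805
top few 10
side 167 [307. 254.] bin -0.113 -0.003 ztop 0.0451 scoop x,y,z -0.037 -0.003 0.017
```

Emit:
servo_tool --rows '[{"offset": [-0.01, 0, 0], "yaw": 0, "claw": 1}, {"offset": [-0.025, 0, 0], "yaw": 0, "claw": 1}, {"offset": [-0.045, 0, 0], "yaw": 0, "claw": 1}, {"offset": [-0.07, 0, 0], "yaw": 0, "claw": 1}, {"offset": [-0.1, 0, 0], "yaw": 0, "claw": 1}, {"offset": [-0.13, 0, 0], "yaw": 0, "claw": 1}, {"offset": [-0.155, 0, 0], "yaw": 0, "claw": 1}, {"offset": [-0.175, 0, 0], "yaw": 0, "claw": 1}, {"offset": [-0.19, 0, 0], "yaw": 0, "claw": 1}, {"offset": [-0.2, 0, 0], "yaw": 0, "claw": 1}, {"offset": [-0.2, 0, 0], "yaw": 0, "claw": 1}, {"offset": [-0.2, 0, 0], "yaw": 0, "claw": 1}]'

```text
time: 58.62
ee_pos: [0.5473, -0.1077, 0.1053]
tcp_rot: [180.0, -0.0, 176.3]
wrist_force: [-0.5, 0.0, -3.6]
opening: 0.0324
grasp_force: 120.3
```

```bash
python3 -c "
from pl import *
scoop('r7',.0,.06,(.35,.72,-.22,0.02));plugs('r7',(.38,.5,-.17,-.04),.08)
p=cv2.imread('pics/side_r7.png');hsv=cv2.cvtColor(p,cv2.COLOR_BGR2HSV)[235:270,295:350]
m=(hsv[...,0]>10)&(hsv[...,0]<30)&(hsv[...,1]>80)
print('\n'.join(''.join('#' if v else '.' for v in r) for r in m if r.any()))"
```

```text
[ 0.5473 -0.1077  0.1053] [180.    -0.   176.28] F [-0.52  0.02 -3.65] T [-0.04 -0.24  0.03] 0.0324 58.625
side 399 396 pitch nose down deg 1.32 floor depth at x tool .069 0.0802
top few 5
side 157 [314. 251.] bin -0.094 -0.004 ztop 0.0452 scoop x,y,z -0.038 -0.004 0.017
...........##..........................................
..........#............................................
.........#.............................................
.......#...............................................
.....##................................................
....#..................................................
...#..........###......................................
............######.....................................
...........########....................................
...........########....................................
...........########....................................
...........#########...................................
............##########.................................
.............##########................................
................########...............................
................########...............................
................########...............................
................########...............................
.................##########............................
..................##########...........................
....................########...........................
....................########...........................
....................########...........................
....................########...........................
.....................#######...........................
......................#####............................
......................................................#
....#..................................................
```

All three plugs ride stably on the pan through slow motion. Lifting gently, then turning.

Emit:
servo_tool --rows '[{"offset": [0, 0, -0.02], "yaw": 0, "claw": 1}, {"offset": [0, 0, -0.06], "yaw": 0, "claw": 1}, {"offset": [0, 0, -0.12], "yaw": 0, "claw": 1}, {"offset": [0, 0, -0.18], "yaw": 0, "claw": 1}, {"offset": [0, 0, -0.24], "yaw": 0, "claw": 1}, {"offset": [0, 0, -0.3], "yaw": 0, "claw": 1}, {"offset": [0, 0, -0.36], "yaw": 0, "claw": 1}, {"offset": [0, 0, -0.42], "yaw": 0, "claw": 1}, {"offset": [0, 0, -0.48], "yaw": 0, "claw": 1}, {"offset": [0, 0, -0.54], "yaw": 0, "claw": 1}, {"offset": [0, 0, -0.58], "yaw": 0, "claw": 1}, {"offset": [0, 0, -0.6], "yaw": 0, "claw": 1}]'

```text
time: 60.32
ee_pos: [0.5474, -0.1077, 0.1656]
tcp_rot: [180.0, 0.0, 176.3]
wrist_force: [-0.4, -0.1, -2.8]
opening: 0.032
grasp_force: 120.1
```

Emit:
servo_tool --rows '[{"offset": [0, 0, 0], "yaw": 0, "claw": 1}, {"offset": [0, 0, 0], "yaw": 0, "claw": 1}]'

```text
time: 60.58
ee_pos: [0.5473, -0.1077, 0.1651]
tcp_rot: [180.0, -0.0, 176.3]
wrist_force: [-0.0, 0.4, -3.3]
opening: 0.0322
grasp_force: 120.2
```

```bash
python3 -c "
from pl import *
scoop('s1',.05,.12,(.35,.72,-.22,0.02));plugs('s1',(.36,.52,-.17,-.04),.13)"
```

```text
[ 0.5473 -0.1077  0.1651] [ 1.8000e+02 -2.0000e-02  1.7628e+02] F [-0.03  0.39 -3.31] T [-0.03 -0.18  0.06] 0.0322 60.575
side 404 402 pitch nose down deg 1.36 floor depth at x tool .069 0.0802
top few 7
side 182 [314. 235.] bin -0.094 -0.004 ztop 0.1057 scoop x,y,z -0.038 -0.004 0.016
```

Emit:
servo_tool --rows '[{"offset": [0, 0, 0], "yaw": 0.008, "claw": 1}, {"offset": [0, 0, 0], "yaw": 0.025, "claw": 1}, {"offset": [0, 0, 0], "yaw": 0.05, "claw": 1}, {"offset": [0, 0, 0], "yaw": 0.083, "claw": 1}, {"offset": [0, 0, 0], "yaw": 0.119, "claw": 1}, {"offset": [0, 0, 0], "yaw": 0.155, "claw": 1}, {"offset": [0, 0, 0], "yaw": 0.191, "claw": 1}, {"offset": [0, 0, 0], "yaw": 0.227, "claw": 1}, {"offset": [0, 0, 0], "yaw": 0.263, "claw": 1}, {"offset": [0, 0, 0], "yaw": 0.299, "claw": 1}, {"offset": [0, 0, 0], "yaw": 0.333, "claw": 1}, {"offset": [0, 0, 0], "yaw": 0.362, "claw": 1}]'

```text
time: 62.28
ee_pos: [0.5473, -0.1078, 0.1653]
tcp_rot: [-180.0, 0.0, 110.9]
wrist_force: [-0.5, -0.3, -3.3]
opening: 0.0321
grasp_force: 120.2
```

Emit:
servo_tool --rows '[{"offset": [0, 0, 0], "yaw": 0.025, "claw": 1}, {"offset": [0, 0, 0], "yaw": 0.045, "claw": 1}, {"offset": [0, 0, 0], "yaw": 0.06, "claw": 1}, {"offset": [0, 0, 0], "yaw": 0.07, "claw": 1}, {"offset": [0, 0, 0], "yaw": 0.077, "claw": 1}, {"offset": [0, 0, 0], "yaw": 0.078, "claw": 1}, {"offset": [0, 0, 0], "yaw": 0.078, "claw": 1}]'

```text
time: 63.15
ee_pos: [0.5474, -0.1077, 0.1653]
tcp_rot: [180.0, 0.0, 97.1]
wrist_force: [0.9, 0.4, -3.8]
opening: 0.0324
grasp_force: 120.2
```

```bash
python3 -c "
from pl import *
scoop('s2',.05,.12,(.4,.72,-.22,0.15));plugs('s2',(.4,.66,-.17,.12),.13)
print(goto([.5678,.0048,.160],97))"
```

```text
[ 0.5474 -0.1077  0.1653] [180.    0.   97.1] F [ 0.92  0.38 -3.8 ] T [-0.18 -0.04  0.  ] 0.0324 63.15
side 306 303 pitch nose down deg 1.28 floor depth at x tool .069 0.0803
top 488 475 pitch nose down deg 1.07 floor depth at x tool .069 0.0801
side 135 [321. 194.] bin -0.009 0.098 ztop 0.105 scoop x,y,z -0.031 -0.003 0.017
side 106 [351. 214.] bin 0.003 -0.006 ztop 0.1286 scoop x,y,z 0.073 -0.011 0.029
top 162 [316. 206.] bin -0.008 0.103 ztop 0.1057 scoop x,y,z -0.037 -0.0 0.016
(array([1.091, 0.342, 0.053]), np.float64(0.0005))
```

Emit:
servo_tool --rows '[{"offset": [0.03, 0.01, 0], "yaw": 0, "claw": 1}, {"offset": [0.08, 0.025, 0], "yaw": 0, "claw": 1}, {"offset": [0.15, 0.05, 0], "yaw": 0, "claw": 1}, {"offset": [0.24, 0.08, 0], "yaw": 0, "claw": 1}, {"offset": [0.33, 0.11, 0], "yaw": 0, "claw": 1}, {"offset": [0.42, 0.14, 0], "yaw": 0, "claw": 1}, {"offset": [0.51, 0.17, 0], "yaw": 0, "claw": 1}, {"offset": [0.59, 0.2, 0], "yaw": 0, "claw": 1}, {"offset": [0.67, 0.23, 0], "yaw": 0, "claw": 1}, {"offset": [0.74, 0.25, 0], "yaw": 0, "claw": 1}, {"offset": [0.81, 0.27, 0], "yaw": 0, "claw": 1}, {"offset": [0.87, 0.29, 0], "yaw": 0, "claw": 1}]'

```text
time: 64.85
ee_pos: [0.5655, -0.0174, 0.1653]
tcp_rot: [180.0, 0.0, 97.1]
wrist_force: [0.3, -0.4, -2.3]
opening: 0.0323
grasp_force: 120.2
```

Emit:
servo_tool --rows '[{"offset": [0.055, 0.015, 0], "yaw": 0, "claw": 1}, {"offset": [0.105, 0.03, 0], "yaw": 0, "claw": 1}, {"offset": [0.145, 0.04, 0.01], "yaw": 0, "claw": 1}, {"offset": [0.18, 0.05, 0.02], "yaw": 0, "claw": 1}, {"offset": [0.205, 0.05, 0.035], "yaw": 0, "claw": 1}, {"offset": [0.22, 0.05, 0.05], "yaw": 0, "claw": 1}, {"offset": [0.22, 0.05, 0.05], "yaw": 0, "claw": 1}]'

```text
time: 65.72
ee_pos: [0.5676, 0.0047, 0.1601]
tcp_rot: [-180.0, -0.0, 97.1]
wrist_force: [-0.3, 0.1, -2.4]
opening: 0.0325
grasp_force: 120.2
```

```bash
python3 -c "
from pl import *
scoop('s3',.07,.12,(.4,.72,-.15,0.2));plugs('s3',(.45,.66,-.1,.22),.13)
print(goto([.5678,.0048,.160],97))"; python3 dish.py d1 .45 .66 .0 .2 .062 .075
```

```text
[0.5676 0.0047 0.1601] [-179.98   -0.     97.08] F [-0.3   0.1  -2.37] T [-0.19 -0.02  0.01] 0.0325 65.725
side 230 228 pitch nose down deg 1.39 floor depth at x tool .069 0.0802
top 115 107 pitch nose down deg -0.26 floor depth at x tool .069 0.0805
side 113 [302. 168.] bin 0.004 0.211 ztop 0.1002 scoop x,y,z -0.031 -0.003 0.015
side 113 [328. 185.] bin 0.017 0.107 ztop 0.1267 scoop x,y,z 0.074 -0.01 0.031
top 107 [276. 198.] bin 0.002 0.214 ztop 0.1017 scoop x,y,z -0.035 -0.004 0.018
(array([0.002, 0.001, 0.003]), np.float64(0.0004))
[0.56768937 0.00454905 0.16034965] [1.79995897e+02 9.30246233e-04 9.70731068e+01] [ 0.35960779  0.13340268 -3.10119498] 0.032050197126260956 120.16473770141602 65.925
side 258 [array([0.5539, 0.0999]), array([0.1075, 0.1162]), np.float64(5.3081)] z [0.0625 0.0683 0.0719] slope [-0.004  0.003]
top 256 [array([0.552 , 0.1167]), array([0.1112, 0.0746]), np.float64(6.8887)] z [0.0634 0.0688 0.073 ] slope [-0.006  0.004]
```

The plugs are over the dish. Snapping the pan back.

Emit:
servo_tool --rows '[{"offset": [-0.62, 0, 0], "yaw": 0, "claw": 1}, {"offset": [-1, 0, 0], "yaw": 0, "claw": 1}, {"offset": [-1, 0, 0], "yaw": 0, "claw": 1}]'

```text
time: 66.4
ee_pos: [0.5801, -0.097, 0.1603]
tcp_rot: [180.0, 0.0, 96.9]
wrist_force: [-0.2, -0.1, -1.2]
opening: 0.0324
grasp_force: 120.3
```

```bash
python3 -c "
from pl import *
scoop('s4',.07,.12,(.4,.72,-.25,0.1));plugs('s4',(.42,.68,-.2,.22),.13)"; python3 dish.py d2 .45 .66 .0 .2 .062 .075
```

```text
[ 0.5801 -0.097   0.1603] [1.7999e+02 2.0000e-02 9.6900e+01] F [-0.25 -0.05 -1.21] T [-0.07  0.    0.04] 0.0324 66.4
side 327 327 pitch nose down deg 1.03 floor depth at x tool .069 0.0801
top 522 518 pitch nose down deg 1.01 floor depth at x tool .069 0.0801
side 79 [309. 178.] bin 0.014 0.201 ztop 0.0646 scoop x,y,z -0.12 0.005 -0.02
side 37 [297. 184.] bin -0.023 0.2 ztop 0.0634 scoop x,y,z -0.125 -0.032 -0.02
side 107 [357. 206.] bin 0.032 0.008 ztop 0.1273 scoop x,y,z 0.073 -0.014 0.031
top 35 [280. 193.] bin 0.024 0.208 ztop 0.0652 scoop x,y,z -0.125 0.016 -0.018
top 32 [283. 201.] bin 0.002 0.198 ztop 0.0657 scoop x,y,z -0.119 -0.007 -0.018
top 31 [280. 211.] bin -0.026 0.204 ztop 0.0656 scoop x,y,z -0.13 -0.034 -0.018
[ 0.57998728 -0.09386443  0.16042138] [ 1.79991558e+02 -1.28139053e-02  9.71189657e+01] [ 0.52077181  0.50645759 -1.22807391] 0.03239744402473241 120.3070878982544 66.6
side 456 [array([0.5561, 0.0997]), array([0.1113, 0.1119]), np.float64(6.4789)] z [0.0624 0.0682 0.0721] slope [ 0.001 -0.001]
top 441 [array([0.5542, 0.0991]), array([0.1108, 0.1098]), np.float64(7.185)] z [0.0628 0.0687 0.073 ] slope [-0.  0.]
```

All three plugs are in the dish, with tops at about 65 mm, and the dish is unmoved. Returning the scoop to the mat.

Emit:
servo_tool --rows '[{"offset": [-0.2, -0.05, -0.1], "yaw": 0, "claw": 1}, {"offset": [-0.5, -0.15, -0.25], "yaw": 0, "claw": 1}, {"offset": [-0.9, -0.3, -0.25], "yaw": 0, "claw": 1}]'

```text
time: 67.08
ee_pos: [0.5618, -0.1886, 0.1874]
tcp_rot: [179.9, 0.1, 97.2]
wrist_force: [-0.3, -0.8, -1.7]
opening: 0.0324
grasp_force: 120.4
```

Emit:
servo_tool --rows '[{"offset": [-0.2, -0.1, 0], "yaw": -0.05, "claw": 1}, {"offset": [-0.4, -0.2, 0], "yaw": -0.105, "claw": 1}, {"offset": [-0.6, -0.25, 0], "yaw": -0.16, "claw": 1}, {"offset": [-0.8, -0.3, 0], "yaw": -0.215, "claw": 1}, {"offset": [-0.9, -0.3, 0], "yaw": -0.27, "claw": 1}, {"offset": [-0.9, -0.3, 0], "yaw": -0.325, "claw": 1}, {"offset": [-0.9, -0.3, 0], "yaw": -0.38, "claw": 1}, {"offset": [-0.9, -0.3, 0], "yaw": -0.435, "claw": 1}, {"offset": [-0.9, -0.3, 0], "yaw": -0.49, "claw": 1}, {"offset": [-0.9, -0.3, 0], "yaw": -0.545, "claw": 1}, {"offset": [-0.9, -0.3, 0], "yaw": -0.558, "claw": 1}, {"offset": [-0.9, -0.3, 0], "yaw": -0.558, "claw": 1}]'

```text
time: 68.58
ee_pos: [0.5426, -0.2811, 0.1859]
tcp_rot: [-180.0, 0.0, -162.5]
wrist_force: [-0.4, -0.4, -1.9]
opening: 0.0323
grasp_force: 120.3
```

```bash
python3 -c "
from h import *
o=get_obs();print(o['ee_pos'],o['tcp_rot'])
print(goto([.5255,-.3555,.12],-162.6))
for n in ['side','top']:
    p,W,hsv=look(n,'mat');H,S,V=hsv[...,0].astype(int),hsv[...,1],hsv[...,2];x,y,z=W[...,0],W[...,1],W[...,2]
    m=(H>50)&(H<75)&(S>120)&(z<.012)&(z>-.01)&(x>.3)&(x<.6)&(y<-.24)&(y>-.48)
    print(n,m.sum(),[np.round(v,4) for v in rect(W[m][:,:2])])
    m=(V<60)&(z>.012)&(z<.045)&(x>.45)&(x<.75)&(y<-.2)&(y>-.6)
    print(n,'putter',m.sum(),np.percentile(W[m],[2,50,98],axis=0).round(3).tolist() if m.sum()>5 else '')
"
```

```text
[ 0.54256539 -0.28105526  0.18591556] [-1.79969009e+02  2.69473269e-02 -1.62504960e+02]
(array([ 0.387, -0.658,  0.659]), np.float64(0.0005))
side 5087 [array([ 0.4717, -0.3601]), array([0.2033, 0.1322]), np.float64(0.4066)]
side putter 1480 [[0.543, -0.598, 0.013], [0.645, -0.42, 0.023], [0.669, -0.271, 0.03]]
top 30 [array([ 0.5008, -0.3294]), array([0.0152, 0.1386]), np.float64(57.4952)]
top putter 281 [[0.64, -0.361, 0.014], [0.654, -0.316, 0.022], [0.668, -0.263, 0.026]]
```

Emit:
servo_tool --rows '[{"offset": [0.2, -0.33, 0.1], "yaw": 0, "claw": 1}, {"offset": [0.387, -0.658, 0.3], "yaw": 0, "claw": 1}, {"offset": [0.387, -0.658, 0.659], "yaw": 0, "claw": 1}, {"offset": [0.387, -0.658, 0.8], "yaw": 0, "claw": 1}, {"offset": [0.387, -0.658, 0.95], "yaw": 0, "claw": 1}, {"offset": [0.387, -0.658, 1], "yaw": 0, "claw": 1}, {"offset": [0.387, -0.658, 1], "yaw": 0, "claw": 1}]'

```text
time: 69.55
ee_pos: [0.5259, -0.3548, 0.0859]
tcp_rot: [-180.0, 0.0, -162.5]
wrist_force: [0.4, -0.3, -1.5]
opening: 0.0322
grasp_force: 120.6
```

Emit:
servo_tool --rows '[{"offset": [0, 0, 0.02], "yaw": 0, "claw": 1}, {"offset": [0, 0, 0.025], "yaw": 0, "claw": 1}, {"offset": [0, 0, 0.025], "yaw": 0, "claw": 1}]'

```text
time: 69.92
ee_pos: [0.5265, -0.3551, 0.0846]
tcp_rot: [-179.9, 0.1, -162.5]
wrist_force: [2.8, 1.1, 6.3]
opening: 0.0323
grasp_force: 121.0
```

Contact with the mat. Releasing and rising.

Emit:
servo_tool --rows '[{"offset": [0, 0, 0], "yaw": 0, "claw": 0.6}, {"offset": [0, 0, 0], "yaw": 0, "claw": 0.5}, {"offset": [0, 0, 0], "yaw": 0, "claw": 0.3}, {"offset": [0, 0, 0], "yaw": 0, "claw": 0.3}, {"offset": [0, 0, -0.3], "yaw": 0, "claw": 0.3}, {"offset": [0, 0, -0.7], "yaw": 0, "claw": 0.3}, {"offset": [0, 0, -1], "yaw": 0, "claw": 0.3}]'

```text
time: 70.8
ee_pos: [0.5256, -0.3551, 0.1845]
tcp_rot: [-180.0, 0.0, -162.5]
wrist_force: [0.6, 0.2, 0.6]
opening: 0.0601
grasp_force: 0.0
```

Emit:
servo_tool --rows '[{"offset": [0, 0.2, -0.3], "yaw": 0, "claw": 0.6}, {"offset": [0, 0.6, -0.6], "yaw": 0, "claw": 1}, {"offset": [0, 1, -0.8], "yaw": 0, "claw": 1}, {"offset": [0, 1, -0.8], "yaw": 0, "claw": 1}]'

```text
time: 71.3
ee_pos: [0.4955, -0.2581, 0.2656]
tcp_rot: [-179.8, 0.2, -162.4]
wrist_force: [1.4, 0.2, -0.4]
opening: 0.0001
grasp_force: 0.0
```

```bash
python3 -c "
from h import *
o=get_obs();print(o['ee_pos'],o['tcp_rot'],o['q'].round(1),o['time'])
for n in ['side','top']:
    p,W,hsv=look(n,'sc2');H,S,V=hsv[...,0].astype(int),hsv[...,1],hsv[...,2];x,y,z=W[...,0],W[...,1],W[...,2]
    m=(S<60)&(V>100)&(z>.0035)&(z<.009)&(x>.36)&(x<.54)&(y>-.46)&(y<-.28)
    k,l,st,ce=cv2.connectedComponentsWithStats(m.astype(np.uint8));i=1+np.argmax(st[1:,4]);q=W[l==i]
    A=np.c_[q[:,:2],np.ones(len(q))];f=np.linalg.lstsq(A,q[:,2],rcond=None)[0]
    print(n,len(q),[np.round(v,4) for v in rect(q[:,:2])],'slope',f[:2].round(3),np.median(q[:,2]).round(4))
from cov import cover;cover('c2')
"
```

```text
[ 0.49547008 -0.25808617  0.26556713] [-1.79848223e+02  1.67702970e-01 -1.62368522e+02] [-27.5   6.3  12.8  96.3   0.  -45.2] 71.3
side 870 [array([ 0.4669, -0.373 ]), array([0.0969, 0.0674]), np.float64(18.1261)] slope [0.001 0.002] 0.0049
top 130 [array([ 0.4906, -0.359 ]), array([0.0352, 0.0631]), np.float64(52.9677)] slope [-0.014  0.004] 0.0055
top 446 edge X,Z 0.0101 0.1502 angle 1.638 Z [0.001 0.151]
side 605 edge X,Z 0.0127 0.1496 angle 1.656 Z [0.   0.15]
```

The scoop lies flat on the mat. Now the cover: go over it and behind its free edge, with the closed fingers narrow along the push.

Emit:
servo_tool --rows '[{"offset": [-0.3, 0.3, -0.3], "yaw": 0, "claw": 1}, {"offset": [-0.6, 0.65, -0.4], "yaw": 0, "claw": 1}, {"offset": [-0.95, 1, -0.4], "yaw": 0, "claw": 1}]'

```text
time: 71.88
ee_pos: [0.5568, -0.1355, 0.3027]
tcp_rot: [-180.0, 0.0, -162.6]
wrist_force: [0.6, -0.6, -0.7]
opening: 0.0004
grasp_force: 0.0
```

Emit:
servo_tool --rows '[{"offset": [-0.3, 0.33, 0], "yaw": 0, "claw": 1}, {"offset": [-0.6, 0.65, 0], "yaw": 0, "claw": 1}, {"offset": [-0.95, 1, 0], "yaw": 0, "claw": 1}]'

```text
time: 72.25
ee_pos: [0.6173, -0.0113, 0.3015]
tcp_rot: [180.0, -0.1, -162.6]
wrist_force: [0.6, -0.4, -0.3]
opening: -0.0
grasp_force: 0.0
```

Emit:
servo_tool --rows '[{"offset": [-0.3, 0.33, 0], "yaw": 0.02, "claw": 1}, {"offset": [-0.6, 0.65, 0], "yaw": 0.04, "claw": 1}, {"offset": [-0.95, 1, 0], "yaw": 0.059, "claw": 1}, {"offset": [-0.95, 1, 0], "yaw": 0.059, "claw": 1}]'

```text
time: 72.75
ee_pos: [0.6784, 0.1146, 0.2989]
tcp_rot: [180.0, -0.3, -173.0]
wrist_force: [0.2, -0.3, -0.4]
opening: 0.0001
grasp_force: 0.0
```

```bash
python3 -c "
from h import *
o=get_obs();print(o['ee_pos'],o['tcp_rot'],o['time'])
c,s=.9925,.122
for X,Z in [(.042,.3),(.040,.234)]: print(goto([.635+X*c,.110+X*s,Z],-173))
from cov import cover;cover('c3')"
```

```text
[0.6783929  0.11457613 0.298862  ] [ 179.99238731   -0.256494   -172.99891935] 72.75
(array([ 0.016,  0.008, -0.011]), np.float64(0.0))
(array([0.033, 0.007, 0.649]), np.float64(0.0))
top few 0
side 606 edge X,Z 0.0124 0.1498 angle 1.654 Z [0.001 0.151]
```

Emit:
servo_tool --rows '[{"offset": [0.015, 0, 0.3], "yaw": 0, "claw": 1}, {"offset": [0.015, 0, 0.649], "yaw": 0, "claw": 1}, {"offset": [0.015, 0, 0.649], "yaw": 0, "claw": 1}]'

```text
time: 73.22
ee_pos: [0.6741, 0.1103, 0.2353]
tcp_rot: [-180.0, -0.3, -173.2]
wrist_force: [-1.1, -0.1, 0.5]
opening: -0.0003
grasp_force: 0.0
```

Emit:
servo_tool --rows '[{"offset": [0.1, 0, 0], "yaw": 0, "claw": 1}, {"offset": [0.18, 0, 0.01], "yaw": 0, "claw": 1}, {"offset": [0.27, 0, 0.02], "yaw": 0, "claw": 1}, {"offset": [0.38, 0, 0.025], "yaw": 0, "claw": 1}, {"offset": [0.48, 0, 0.03], "yaw": 0, "claw": 1}, {"offset": [0.58, 0, 0.055], "yaw": 0, "claw": 1}, {"offset": [0.683, 0, 0.08], "yaw": 0, "claw": 1}, {"offset": [0.78, 0, 0.12], "yaw": 0, "claw": 1}, {"offset": [0.875, 0, 0.16], "yaw": 0, "claw": 1}]'

```text
time: 74.35
ee_pos: [0.588, 0.1014, 0.222]
tcp_rot: [180.0, 0.0, -173.1]
wrist_force: [1.1, -0.8, 0.6]
opening: 0.0002
grasp_force: 0.6
```

```bash
python3 -c "
from h import *
o=get_obs();print(o['ee_pos'],o['tcp_rot'],o['wrist_force'])
from cov import cover;cover('c4')"
```

```text
[0.58799598 0.10144891 0.22196082] [ 1.79995922e+02  2.28113285e-02 -1.73102513e+02] [ 1.07283217 -0.76078677  0.56718859]
top 9 edge X,Z -0.0598 0.1087 angle 1.068 Z [0.062 0.108]
side 277 edge X,Z -0.0709 0.1307 angle 1.074 Z [0.002 0.13 ]
```

Emit:
servo_tool --rows '[{"offset": [0.09, 0, 0.055], "yaw": 0, "claw": 1}, {"offset": [0.175, 0, 0.115], "yaw": 0, "claw": 1}, {"offset": [0.255, 0, 0.185], "yaw": 0, "claw": 1}, {"offset": [0.33, 0, 0.26], "yaw": 0, "claw": 1}, {"offset": [0.395, 0, 0.34], "yaw": 0, "claw": 1}, {"offset": [0.455, 0, 0.425], "yaw": 0, "claw": 1}, {"offset": [0.51, 0, 0.515], "yaw": 0, "claw": 1}, {"offset": [0.55, 0, 0.61], "yaw": 0, "claw": 1}, {"offset": [0.585, 0, 0.71], "yaw": 0, "claw": 1}, {"offset": [0.61, 0, 0.81], "yaw": 0, "claw": 1}, {"offset": [0.63, 0, 0.91], "yaw": 0, "claw": 1}, {"offset": [0.635, 0, 1], "yaw": 0, "claw": 1}]'

```text
time: 75.95
ee_pos: [0.5253, 0.0939, 0.1211]
tcp_rot: [180.0, -0.0, -173.1]
wrist_force: [-0.4, 0.2, 1.0]
opening: 0.0
grasp_force: 0.5
```

Emit:
servo_tool --rows '[{"offset": [0, 0, 0.02], "yaw": 0, "claw": 1}, {"offset": [0, 0, 0.04], "yaw": 0, "claw": 1}, {"offset": [0, 0, 0.04], "yaw": 0, "claw": 1}]'

```text
time: 76.32
ee_pos: [0.5257, 0.0939, 0.118]
tcp_rot: [180.0, 0.0, -173.1]
wrist_force: [0.5, 0.3, 0.0]
opening: 0.0001
grasp_force: 0.0
```

```bash
python3 -c "
from h import *
o=get_obs();print(o['ee_pos'],o['tcp_rot'],o['wrist_force'])
from cov import cover;cover('c5')"
```

```text
[0.5256612  0.09391538 0.11798012] [ 1.79999504e+02  1.44275108e-02 -1.73099926e+02] [0.51608041 0.27159711 0.04209388]
top 79 edge X,Z -0.1082 0.0415 angle 0.366 Z [0.001 0.093]
side 551 edge X,Z -0.119 0.0269 angle 0.223 Z [0.001 0.05 ]
```

Emit:
servo_tool --rows '[{"offset": [0, 0, 0.02], "yaw": 0, "claw": 1}, {"offset": [0, 0, 0.03], "yaw": 0, "claw": 1}, {"offset": [0, 0, 0.03], "yaw": 0, "claw": 1}]'

```text
time: 76.8
ee_pos: [0.5257, 0.094, 0.116]
tcp_rot: [180.0, 0.1, -173.1]
wrist_force: [-2.7, 0.5, 7.9]
opening: -0.0003
grasp_force: 4.0
```

Emit:
servo_tool --rows '[{"offset": [0, 0, 0.02], "yaw": 0, "claw": 1}, {"offset": [0, 0, 0.03], "yaw": 0, "claw": 1}, {"offset": [0, 0, 0.03], "yaw": 0, "claw": 1}]'

```text
time: 77.18
ee_pos: [0.5258, 0.094, 0.1156]
tcp_rot: [180.0, 0.2, -173.1]
wrist_force: [-10.3, -1.3, 27.8]
opening: 0.0001
grasp_force: 14.0
```

Firm stop reached at z 0.116. Retracting and checking everything.

Emit:
servo_tool --rows '[{"offset": [0, 0, -0.1], "yaw": 0, "claw": 1}, {"offset": [0, 0, -0.5], "yaw": 0, "claw": 1}, {"offset": [0, 0, -1], "yaw": 0, "claw": 1}]'

```text
time: 77.55
ee_pos: [0.525, 0.0938, 0.2121]
tcp_rot: [-180.0, -0.1, -173.1]
wrist_force: [0.7, -0.2, -0.3]
opening: -0.0001
grasp_force: 0.0
```

Emit:
servo_tool --rows '[{"offset": [0.5, 0.5, -0.5], "yaw": 0, "claw": 1}, {"offset": [1, 1, -0.5], "yaw": 0, "claw": 1}]'

```text
time: 77.8
ee_pos: [0.4368, 0.164, 0.2597]
tcp_rot: [180.0, 0.2, -173.2]
wrist_force: [-0.2, 1.8, -0.3]
opening: 0.0002
grasp_force: 0.0
```

Emit:
servo_tool --rows '[{"offset": [0.4, 0.5, 0], "yaw": 0, "claw": 1}, {"offset": [0.5, 1, 0], "yaw": 0, "claw": 1}, {"offset": [0.5, 1, 0], "yaw": 0, "claw": 1}]'

```text
time: 78.18
ee_pos: [0.3737, 0.2593, 0.2574]
tcp_rot: [180.0, 0.0, -172.8]
wrist_force: [-0.2, -0.9, -0.5]
opening: 0.0001
grasp_force: 0.0
```

```bash
python3 -c "
from h import *
o=get_obs();print(o['ee_pos'],o['wrist_force'],o['time'])
from cov import cover;cover('end')
for n in ['side','top']:
    p,W,hsv=look(n);H,S,V=hsv[...,0].astype(int),hsv[...,1],hsv[...,2];x,y,z=W[...,0],W[...,1],W[...,2]
    B=lambda x0,x1,y0,y1,z0,z1:(x>x0)&(x<x1)&(y>y0)&(y<y1)&(z>z0)&(z<z1)
    m=B(.45,.66,0,.2,.08,.12);q=W[m]
    X=(q[:,0]-.635)*.9925+(q[:,1]-.11)*.122;f=np.polyfit(X,q[:,2],1);print(n,'cover plane',len(q),f.round(4),np.percentile(X,[2,98]).round(3))
    for nm,m in [('scoop',B(.36,.54,-.46,-.28,.0035,.009)&(S<60)&(V>100)),('pile',B(.36,.58,.22,.42,.062,.075)&(S<60)&(V>100)),('plug',B(.48,.62,.03,.17,.05,.075)&(H>10)&(H<30)&(S>60)),('bottle',B(.7,.83,.1,.24,.05,.16)),('jar',B(.7,.8,-.03,.07,.05,.08)),('wedge',B(.7,.83,-.25,-.15,.05,.1))]:
        k,l,st,ce=cv2.connectedComponentsWithStats(m.astype(np.uint8))
        for i in range(1,k):
            if st[i,4]>12: q=W[l==i];print(n,nm,len(q),[np.round(v,3) for v in rect(q[:,:2])],np.median(q[:,2]).round(4))
"
```

```text
[0.37371278 0.25925862 0.25744603] [-0.16383788 -0.85104872 -0.46889356] 78.175
top 750 edge X,Z -0.1448 0.0044 angle 0.03 Z [-0.     0.008]
side 599 edge X,Z -0.1428 0.0039 angle 0.027 Z [0.    0.007]
side cover plane 1996 [0.0008 0.0935] [-0.143  0.005]
side scoop 863 [array([ 0.466, -0.372]), array([0.097, 0.067]), np.float64(19.168)] 0.0049
side pile 310 [array([0.471, 0.333]), array([0.112, 0.115]), np.float64(5.205)] 0.0659
side bottle 447 [array([0.775, 0.165]), array([0.039, 0.055]), np.float64(59.364)] 0.0957
side jar 265 [array([0.752, 0.019]), array([0.053, 0.052]), np.float64(46.944)] 0.0688
side wedge 204 [array([ 0.773, -0.197]), array([0.073, 0.02 ]), np.float64(1.982)] 0.0546
top cover plane 2692 [-0.0027  0.0934] [-0.144  0.002]
top scoop 454 [array([ 0.463, -0.373]), array([0.095, 0.066]), np.float64(17.346)] 0.0057
top pile 299 [array([0.468, 0.333]), array([0.11 , 0.108]), np.float64(5.434)] 0.0661
top bottle 413 [array([0.774, 0.172]), array([0.047, 0.055]), np.float64(18.107)] 0.1013
top jar 278 [array([0.75 , 0.019]), array([0.053, 0.049]), np.float64(1.33)] 0.0686
top wedge 172 [array([ 0.77 , -0.197]), array([0.073, 0.02 ]), np.float64(2.468)] 0.0546
```

The cover is level (plane slope about 0.002), the scoop lies flat on the mat, and the pile and bystanders are in place. Handing in.

```bash
python3 -c "
from workcell import *
print(job_done())"
```

```text
the job is handed in; nothing more can be done
None
```

The job is handed in, with no verdict shown. My last measurements had all three plugs in the centred dish (last seen before the cover closed), the cover level, the scoop flat on its mat and the other things in place. One plug did fall onto the table on the way and was recovered with the scoop, not the fingers.

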